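# Lock up the character dies in the plate-embossing die holder

### The job

Set up the die holder for the next number plate: put the wide spacer block left in its channel flat into the small grey tray, and lay every loose character die from the bench flat in the channel, side by side, each with its tab over the low rail. When all are in, work the ratchet lever with full strokes, one tooth at a time, letting it spring back each time, until the sprung pressure plate is pushed roughly half-way in and the row is tight against the end stop. Do not bottom the plate or shove the jaw by hand, leave the roll, bottle and brush alone, and leave the lever at rest.

Things in the scene. Friction and masses are not known exactly. Their poses are not given: they have to be found in the camera images.
- holder: Die holder, fixed to the bench: red base plate 122 mm (its x) by 465 mm (its y), 12 mm thick. Origin: under the base, in the middle of the channel's width; +x points across the channel to the low (tab) rail, +y along it to the end stop, z up. At the -y end, in line with the channel, are the sprung plate, the jaw with its toothed rack and the upright lever.
- channel (a point): A point on the channel floor at holder (0, 0, 12) mm. The channel is 86 mm wide (x -43 to +43 mm). High plain rail at x -43 to -59 mm, its top 14 mm above this floor; low tab rail at x +43 to +59 mm, its top 7 mm above it.
- stop: The fixed end stop of the channel, a dark steel block 90 x 22 x 34 mm; the dies are clamped against its -y face. Origin: the middle of the foot of that face, at holder (0, 132, 12) mm.
- plate_face (a point): Middle of the foot of the face of the sprung pressure plate (aluminium, 78 mm wide, 30 mm tall, 8 mm thick), which faces the end stop and moves with the jaw. The free channel lies between it and the stop, at the start 237 to 262 mm long (plate face at holder y -130 to -105 mm).
- jaw (a joint): How far the jaw has been ratcheted towards the end stop (m); starts between 0 and 0.025. It is stiff (about 20 N) and is to be moved by the lever only. One tooth is 14 mm; each full stroke advances it one tooth (the first one 4 to 18 mm). There is no release: it does not come back.
- plate (a joint): How far the sprung pressure plate is pushed back into the jaw (m): 0 free, 0.022 bottomed (9 N to start it, 22 N bottomed). It moves once the row is packed against the stop; one stroke then takes it from under 0.002 to about 0.008 to 0.013, which is right, and one more would bottom it.
- lever (a joint): Angle of the ratchet lever (rad): 0 at rest, leaning away from the end stop; 0.42 at the end of a full stroke (its own stop), its top swung towards the end stop. A spring returns it. Stroke it to at least 0.40 and let it come back under 0.05, so that the pawl drops behind the next tooth. Takes 5 to 20 N at the grip.
- lever_grip (a point): Centre of the lever's black upright grip, 24 mm in diameter, 62 mm long; hinged along the holder's x, 131 mm below. At rest at holder (0, -263, 142) mm, at the end of the stroke (0, -209, 142) mm. Push it along holder +y from its -y side with shut fingers, or pinch it. Below are a 12 mm shaft and a bracket up to 75 mm above the bench.
- die1_center (a point): Die 1 of up to five alike: aluminium block 80 (its x) x 40 (y) x 16 mm, on top a centred dark boss 46 (x) x 24 (y) x 18 mm, 34 mm tall in all, 0.18 kg. This point: mid-plan, 17 mm above its underside; +x to the tab. Grip the boss across its 46 mm. In the channel its x lies along the holder's +x and this point is 29 mm above the bench; gaps between dies are closed by the jaw.
- die1_tab (a point): Middle of die 1's tab, a dark tongue 26 mm wide, 14 mm long, 7.5 mm thick at the +x end of the block, flush with the block's top (underside 8.5 mm above the die's underside), 47 mm from its centre. Turned round it would ride on the high rail and the die would not lie flat.
- die2_center (a point): Die 2 of up to five alike: aluminium block 80 (its x) x 40 (y) x 16 mm, on top a centred dark boss 46 (x) x 24 (y) x 18 mm, 34 mm tall in all, 0.18 kg. This point: mid-plan, 17 mm above its underside; +x to the tab. Grip the boss across its 46 mm. In the channel its x lies along the holder's +x and this point is 29 mm above the bench; gaps between dies are closed by the jaw.
- die2_tab (a point): Middle of die 2's tab, a dark tongue 26 mm wide, 14 mm long, 7.5 mm thick at the +x end of the block, flush with the block's top (underside 8.5 mm above the die's underside), 47 mm from its centre. Turned round it would ride on the high rail and the die would not lie flat.
- die3_center (a point): Die 3 of up to five alike: aluminium block 80 (its x) x 40 (y) x 16 mm, on top a centred dark boss 46 (x) x 24 (y) x 18 mm, 34 mm tall in all, 0.18 kg. This point: mid-plan, 17 mm above its underside; +x to the tab. Grip the boss across its 46 mm. In the channel its x lies along the holder's +x and this point is 29 mm above the bench; gaps between dies are closed by the jaw.
- die3_tab (a point): Middle of die 3's tab, a dark tongue 26 mm wide, 14 mm long, 7.5 mm thick at the +x end of the block, flush with the block's top (underside 8.5 mm above the die's underside), 47 mm from its centre. Turned round it would ride on the high rail and the die would not lie flat.
- die4_center (a point): Die 4 of up to five alike: aluminium block 80 (its x) x 40 (y) x 16 mm, on top a centred dark boss 46 (x) x 24 (y) x 18 mm, 34 mm tall in all, 0.18 kg. This point: mid-plan, 17 mm above its underside; +x to the tab. Grip the boss across its 46 mm. In the channel its x lies along the holder's +x and this point is 29 mm above the bench; gaps between dies are closed by the jaw.
- die4_tab (a point): Middle of die 4's tab, a dark tongue 26 mm wide, 14 mm long, 7.5 mm thick at the +x end of the block, flush with the block's top (underside 8.5 mm above the die's underside), 47 mm from its centre. Turned round it would ride on the high rail and the die would not lie flat.
- die5_center (a point): Die 5 of up to five alike: aluminium block 80 (its x) x 40 (y) x 16 mm, on top a centred dark boss 46 (x) x 24 (y) x 18 mm, 34 mm tall in all, 0.18 kg. This point: mid-plan, 17 mm above its underside; +x to the tab. Grip the boss across its 46 mm. In the channel its x lies along the holder's +x and this point is 29 mm above the bench; gaps between dies are closed by the jaw.
- die5_tab (a point): Middle of die 5's tab, a dark tongue 26 mm wide, 14 mm long, 7.5 mm thick at the +x end of the block, flush with the block's top (underside 8.5 mm above the die's underside), 47 mm from its centre. Turned round it would ride on the high rail and the die would not lie flat.
- spacer_center (a point): The spacer block, lying in the channel at the start: like a die but 64 mm wide (its y) and without a tab: block 80 (x) x 64 (y) x 16 mm with the same boss 46 (x) x 24 (y) x 18 mm, 34 mm tall, 0.26 kg. This point: mid-plan, 17 mm above its underside; x across the channel.
- tray: Small grey open tray fixed on the bench near the stop end of the holder, 140 (its x) x 180 (its y) x 24 mm outside, walls and floor 4 mm. Origin: centre of its underside. The spacer fits in either way round; its centre is then about 21 mm above the bench.
- foil_roll: Bystander: roll of black foil standing on its flange, 90 mm in diameter, 70 mm tall. Origin under its centre. Leave it alone.
- spray: Bystander: white bottle with a black cap, 60 mm in diameter, 190 mm tall. Origin under its centre. Leave it alone.
- brush: Bystander: bench brush 190 mm long lying on the bench. Origin near its middle. Leave it alone.

How it is judged (in metres and radians):
On the way, in this order (a step that is already met when the one before it is completed fails the run):
1. the spacer lies flat in the grey tray and every die that was on the bench lies flat in the channel with its tab over the low rail, the plate not yet pressed (x of die1_center in the frame of holder between -0.007 and 0.007 m and y of die1_center in the frame of holder between -0.135 and 0.125 m and z of die1_center in the frame of holder between 0.025 and 0.033 m and x of each of die1_tab, die2_tab, die3_tab, die4_tab, die5_tab in the frame of holder above 0.035 m and angle between each of die1_center, die2_center, die3_center, die4_center, die5_center's own z axis and vertical below 0.08 rad and angle between the x axis of each of die1_center, die2_center, die3_center, die4_center, die5_center and the x axis of holder, either way round below 0.12 rad and x of die2_center in the frame of holder between -0.007 and 0.007 m and y of die2_center in the frame of holder between -0.135 and 0.125 m and z of die2_center in the frame of holder between 0.025 and 0.033 m and x of die3_center in the frame of holder between -0.007 and 0.007 m and y of die3_center in the frame of holder between -0.135 and 0.125 m and z of die3_center in the frame of holder between 0.025 and 0.033 m and x of die4_center in the frame of holder between -0.007 and 0.007 m and y of die4_center in the frame of holder between -0.135 and 0.125 m and z of die4_center in the frame of holder between 0.025 and 0.033 m and x of die5_center in the frame of holder between -0.007 and 0.007 m and y of die5_center in the frame of holder between -0.135 and 0.125 m and z of die5_center in the frame of holder between 0.025 and 0.033 m and x of spacer_center in the frame of tray between -0.045 and 0.045 m and y of spacer_center in the frame of tray between -0.065 and 0.065 m and z of spacer_center in the frame of tray between 0.017 and 0.026 m and angle between spacer_center's own z axis and vertical below 0.1 rad and value of joint plate below 0.003 m), for 0.2 s.
2. the row is clamped: pressure plate pushed in 4 to 19.5 mm and the end stop loaded (x of die1_center in the frame of holder between -0.007 and 0.007 m and y of die1_center in the frame of holder between -0.135 and 0.125 m and z of die1_center in the frame of holder between 0.025 and 0.033 m and x of each of die1_tab, die2_tab, die3_tab, die4_tab, die5_tab in the frame of holder above 0.035 m and angle between each of die1_center, die2_center, die3_center, die4_center, die5_center's own z axis and vertical below 0.08 rad and angle between the x axis of each of die1_center, die2_center, die3_center, die4_center, die5_center and the x axis of holder, either way round below 0.12 rad and x of die2_center in the frame of holder between -0.007 and 0.007 m and y of die2_center in the frame of holder between -0.135 and 0.125 m and z of die2_center in the frame of holder between 0.025 and 0.033 m and x of die3_center in the frame of holder between -0.007 and 0.007 m and y of die3_center in the frame of holder between -0.135 and 0.125 m and z of die3_center in the frame of holder between 0.025 and 0.033 m and x of die4_center in the frame of holder between -0.007 and 0.007 m and y of die4_center in the frame of holder between -0.135 and 0.125 m and z of die4_center in the frame of holder between 0.025 and 0.033 m and x of die5_center in the frame of holder between -0.007 and 0.007 m and y of die5_center in the frame of holder between -0.135 and 0.125 m and z of die5_center in the frame of holder between 0.025 and 0.033 m and x of spacer_center in the frame of tray between -0.045 and 0.045 m and y of spacer_center in the frame of tray between -0.065 and 0.065 m and z of spacer_center in the frame of tray between 0.017 and 0.026 m and angle between spacer_center's own z axis and vertical below 0.1 rad and value of joint plate between 0.004 and 0.0195 m and contact force between stop and anything else above 4 N), for 0.2 s.
At the end, for the whole second after the job is handed in: Spacer flat in the tray; every die present flat and square in the channel (within 7 mm of its middle, 4 mm in height, 0.08 rad tilt, 0.12 rad yaw), tab over the low rail; pressure plate in by 4 to 19.5 mm with the row bearing on the end stop (over 4 N); lever at rest (under 0.06 rad) (all of step 2 and value of joint lever below 0.06 rad and linear speed of each of die1, die2, die3, die4, die5 below 0.02 m/s); the robot touches nothing.
It fails at once if the pressure plate is bottomed (value of joint plate above 0.021 m).
It fails at once if the jaw is shoved by the gripper instead of the lever (over 14 N) (contact force between the fingers and jaw above 14 N).
It fails at once if the black foil roll is shoved more than 40 mm or knocked over (distance of foil_roll from where it was at the start of the episode above 0.04 m or angle between foil_roll's own z axis and vertical above 0.6 rad).
It fails at once if the white bottle is shoved more than 40 mm or knocked over (distance of spray from where it was at the start of the episode above 0.04 m or angle between spray's own z axis and vertical above 0.6 rad).
It fails at once if the brush is shoved more than 40 mm or knocked over (distance of brush from where it was at the start of the episode above 0.04 m).
Of die1, die2, die3, die4, die5 only 3 to 5 are there at a start; the rules pass over those that are not, and their reading is None.
At some moment in a run one of die1, die2, die3, die4, die5 may be knocked a few centimetres aside while the robot is not near it.
Once in a run the grip may slacken for a moment while it holds something.
It also fails if it takes over 192 s, if anything falls off the work surface, if the arm or the gripper's body presses on something with over 40 N, if the wrist force passes 120 N, or if a joint passes its speed limit or range.

### The arm

A 6-joint arm with a two-finger parallel gripper is mounted at the origin on the work surface. World frame = base frame: x ahead of the robot, y to its left, z up, the work surface at z = 0. Lengths are in m, angles in degrees, forces in N, time in s.
With the tool pointing down it reaches from about 0.25 to 0.725 m from the base axis. Payload 9.7 kg.
Tool frame: the origin (TCP) lies between the finger pads; the fingertips stand 17 mm ahead of it and the grasp point (between the pads) lies 2 mm behind it; z points along the fingers, y is the direction in which the jaws open and shut (so a half turn about z gives the same grasp; the last joint's range is limited). The gripper opens to 85 mm and grips with 20 to 120 N. Pads are 22 mm wide; open, the fingers measure 114 mm over their backs; the gripper's body (76 mm by 85 mm) begins 54 mm behind the grasp point. The pads swing forward as they close: fully open they stand 13 mm farther back than shut.
Start: joints at [66.062, 4.979, 10.078, 95.1, 0, 90], TCP at [0.223, 0.503, 0.248] pointing down, gripper open.
Joint ranges: [-179.16, 179.16], [-48.56, 103.87], [-65.8, 70.77], [-126.05, 130.52], [-82.76, 87.17], [-180, 180]. Speed limits (degrees/s): [127.2, 127.2, 147.25, 180, 180, 180].

### API

Orientations are given as [roll, pitch, yaw] about the fixed x, y, z axes, in that order (R = Rz(yaw) Ry(pitch) Rx(roll)).
In Python, from workcell import monitor, cams, order gives the robot as it stands. The module is installed in compiled form; this text tells all that it offers.
- The arm moves only by the shell command python3 -m handwheel 'ROWS' [OPENING] [FORCE]. ROWS is JSON, a list of rows, each a list of 6 numbers: the shift along the tool's x, y, z in m, then the turn, a rotation vector about the tool's x, y, z in degrees. In form: [[tx, ty, tz, wx, wy, wz], ...]. A call has exactly 8 rows; each row shifts and turns the commanded pose from where the row before left it, along the tool's axes as they then stand; what a row does not reach is not made up. A row lasts 1/12 s, in which the tool goes at most 41.7 mm and 7.16 degrees, less where a joint would pass 70% of its speed; a pose out of reach is approached as far as the arm can. A call is refused whole if a number of a shift passes 0.0417 or a number of a turn 7.16, either way. A call with a gripper value outside its range is refused whole. OPENING is the opening, from -1 (shut) to 1 (fully open), set as the call begins (- or left out, the last holds). The fingers move at their own pace and stop on an object; FORCE is the grip in N (left out, the last holds). Time passes only in rows, so rows that do not move let the fingers close, or fill a call up. It gives the time, the measured TCP pose, the force and the opening at its end, in the units of the state.
- monitor.get_obs(): the state, without advancing time (a new reading comes with each control period).
- cams.camera(name): name is "side" or "top" or "wrist"; returns a dict with "img" (480x640x3 uint8, red, green, blue), "depth" (480x640 float32, m along the optical axis (not along the pixel's ray), 0 where there is no reading), "fx", "fy", "cx", "cy" (pixels), "distortion" ([k1, k2, p1, p2, k3] as OpenCV has them; the pictures are not rectified), "rvec" (rotation vector, rad) and "tvec" (3), from world to camera coordinates, as OpenCV has them; the wrist camera has in their place "tool_from_camera" (4x4, takes a point from camera to tool coordinates, whose origin is the TCP and whose axes are the flange's). Camera axes: x right, y down, z forward; pixel columns grow to the right and rows downward; lengths in m; the calibration is good to about 2 mm. A picture is of the moment at which its call begins: read the wrist's pose just before it.
- order.job_done(): hands the job in, once; it reports no verdict.
The state is a dict: "time": time; "q": joint angles; "qd": joint speeds; "joint_efforts": joint torques, N m; "ee_pos": TCP position; "tcp_rot": TCP orientation; "wrist_force": force on the tool from outside, world axes, zero at the start; "torque": the same for the moment, N m; "opening": finger opening in m.
Only numpy, scipy, OpenCV 4.12 (cv2) and the standard library are available. Lean on these libraries where they do the work, as an engineer would, in place of code of your own. Each camera call takes 0.05 s, during which the arm holds its last target. There are 200 camera calls.

## Working session

There is one attempt and no reset: what is moved stays moved. The work goes in short steps, Python scripts to look and compute and a shell command to move; the robot and the scene stay as the last step left them, time stands still between calls to the robot, and variables do not carry over. Pictures are saved under pics/ and viewed, about 12 in all and at most 16, crops included, and the job is handed in when it is done.

```bash
mkdir -p pics
cat > h.py <<'E'
import numpy as np, cv2
from scipy.spatial.transform import Rotation as R
from workcell import monitor, cams, order
def K(c): return np.array([[c['fx'],0,c['cx']],[0,c['fy'],c['cy']],[0,0,1]]), np.array(c['distortion'])
def snap(n,fn=None):
    o=monitor.get_obs(); c=cams.camera(n)
    if n=='wrist':
        T=np.eye(4); T[:3,:3]=R.from_euler('xyz',o['tcp_rot'],degrees=True).as_matrix(); T[:3,3]=o['ee_pos']
        c['W']=T@np.array(c['tool_from_camera'])
    else:
        M=np.eye(4); M[:3,:3]=cv2.Rodrigues(np.array(c['rvec'],float))[0]; M[:3,3]=np.ravel(c['tvec']); c['W']=np.linalg.inv(M)
    if fn: cv2.imwrite('pics/'+fn,c['img'][:,:,::-1])
    return c
def cloud(c):
    k,d=K(c); v,u=np.mgrid[:480,:640]
    p=cv2.undistortPoints(np.stack([u,v],-1).reshape(-1,1,2).astype(np.float64),k,d).reshape(480,640,2)
    z=c['depth'][...,None]; P=np.concatenate([p*z,z],-1)
    X=P@c['W'][:3,:3].T+c['W'][:3,3]; X[c['depth']<=0]=np.nan; return X
def atz(c,uv,z):
    k,d=K(c); p=cv2.undistortPoints(np.array(uv,float).reshape(-1,1,2),k,d).reshape(-1,2)
    r=np.c_[p,np.ones(len(p))]@c['W'][:3,:3].T; o=c['W'][:3,3]; return o+r*((z-o[2])/r[:,2:])
E
python3 - <<'E'
from h import *
print(monitor.get_obs())
for n in('top','side'):
    c=snap(n,n+'0.png'); print(n,c['W'].round(3).tolist(),c['fx']); np.savez(n+'0',X=cloud(c),img=c['img'])
E
```

```text
{'time': 0.0, 'q': array([6.60616415e+01, 5.01139469e+00, 1.00363860e+01, 9.51016139e+01,
       1.44957811e-03, 8.99991302e+01]), 'qd': array([-0.03449657,  0.00890809, -0.04292101,  0.00717515,  0.00162067,
       -0.06298101]), 'joint_efforts': array([ 4.30839577e-05, -5.20386028e+01,  4.64803648e+01,  1.65261637e-02,
       -5.36830646e-05,  1.87773270e-05]), 'ee_pos': array([0.22307306, 0.50250121, 0.24759755]), 'tcp_rot': array([-1.79923377e+02, -1.45074007e-03,  1.56062509e+02]), 'wrist_force': array([-0.15119269, -0.74391743, -0.23599982]), 'torque': array([-0.00757135, -0.01070006,  0.01737684]), 'opening': 0.08531027748076951}
top [[-0.002, -0.997, 0.075, 0.407], [-1.0, 0.003, 0.006, -0.013], [-0.006, -0.075, -0.997, 1.375], [0.0, 0.0, 0.0, 1.0]] 462.8815596133679
side [[0.868, -0.281, 0.409, 0.014], [-0.496, -0.469, 0.731, -0.918], [-0.014, -0.838, -0.546, 0.769], [0.0, 0.0, 0.0, 1.0]] 565.6221976667313
```

View pics/top0.png

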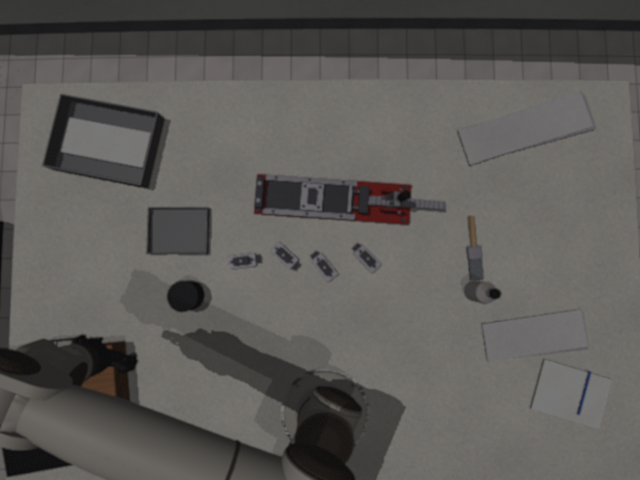

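View pics/side0.png

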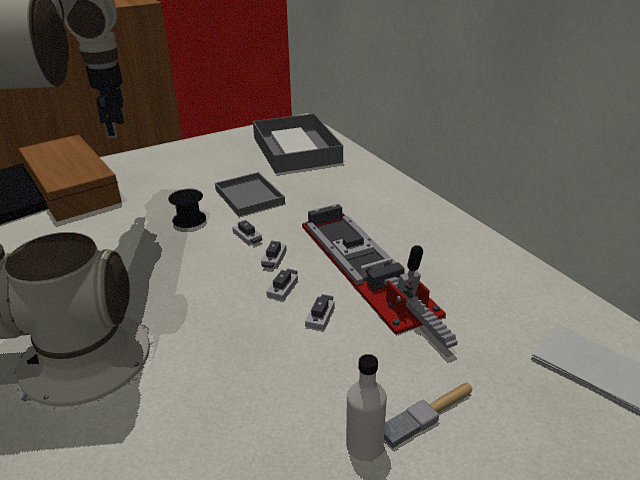

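Run:
```python
from h import *
d=np.load('top0.npz'); X,img=d['X'],d['img']
I=cv2.convertScaleAbs(img[165:290,215:420],alpha=1.8); cv2.imwrite('pics/crop1.png',cv2.resize(I,(800,488),interpolation=cv2.INTER_CUBIC)[:,:,::-1])
i=img.astype(int); m=((i[...,0]>80)&(i[...,1]<50)&(i[...,2]<50)).astype(np.uint8); m[:150]=0;m[300:]=0
m=np.uint8(m); pts=X[(m>0)&(X[...,2]<.03)][:,:2].astype(np.float32); print('red',len(pts),cv2.minAreaRect(pts))
Z=X[...,2]
for (u,v) in [(245,261),(287,256),(323,265),(366,257)]:
    w=X[v-18:v+19,u-22:u+23].reshape(-1,3)
    b=w[w[:,2]>.008]; t=w[w[:,2]>.026]
    print((u,v),len(b),cv2.minAreaRect(b[:,:2].astype(np.float32)),'boss',len(t),t.mean(0).round(3))
print('bench z',np.nanmedian(Z[240:300,400:450]))
w=X[225:240,160:200].reshape(-1,3);print('tray floor',np.nanmedian(w,0))
print('spacer',X[196,313], 'rails col300', [(v,Z[v,300].round(4)) for v in range(172,222)])
w=X[200:262,140:220].reshape(-1,3); w=w[(w[:,2]>.012)&(w[:,2]<.04)];print('traywalls',cv2.minAreaRect(w[:,:2].astype(np.float32)))
```

```text
red 267 ((0.6251797080039978, -0.034782856702804565), (0.4379638433456421, 0.11369568854570389), 86.12539672851562)
(245, 261) 421 ((0.43091070652008057, 0.23501667380332947), (0.06910351663827896, 0.09553194791078568), 12.528095245361328) boss 133 [0.44  0.243 0.034]
(287, 256) 416 ((0.45456406474113464, 0.11481573432683945), (0.09925368428230286, 0.05069668963551521), 38.99024200439453) boss 128 [0.457 0.118 0.034]
(323, 265) 416 ((0.4252873659133911, 0.012341126799583435), (0.10163872689008713, 0.05326045677065849), 38.400123596191406) boss 131 [ 0.421 -0.     0.034]
(366, 257) 418 ((0.44743871688842773, -0.1241350844502449), (0.10327635705471039, 0.04033863544464111), 42.66595458984375) boss 131 [ 0.445 -0.125  0.034]
bench z 0.0002530985397406482
tray floor [0.52744363 0.43310717 0.0040672 ]
spacer [0.62756714 0.03242767 0.04559298] rails col300 [(172, np.float64(-0.002)), (173, np.float64(0.003)), (174, np.float64(0.0004)), (175, np.float64(-0.0012)), (176, np.float64(0.0044)), (177, np.float64(0.0179)), (178, np.float64(0.0171)), (179, np.float64(0.017)), (180, np.float64(0.02
[... 527 characters left out ...]
oat64(0.0155)), (201, np.float64(0.0095)), (202, np.float64(0.0096)), (203, np.float64(0.0153)), (204, np.float64(0.0056)), (205, np.float64(0.0185)), (206, np.float64(0.0274)), (207, np.float64(0.0272)), (208, np.float64(0.0264)), (209, np.float64(0.0283)), (210, np.float64(0.0117)), (211, np.float64(0.0297)), (212, np.float64(0.0262)), (213, np.float64(0.0282)), (214, np.float64(0.0262)), (215, np.float64(0.0277)), (216, np.float64(0.0191)), (217, np.float64(0.0123)), (218, np.float64(0.0039)), (219, np.float64(0.0038)), (220, np.float64(0.0034)), (221, np.float64(-0.0022))]
traywalls ((0.5307912230491638, 0.43548092246055603), (0.18216803669929504, 0.14023323357105255), 89.92646026611328)
```

View pics/crop1.png

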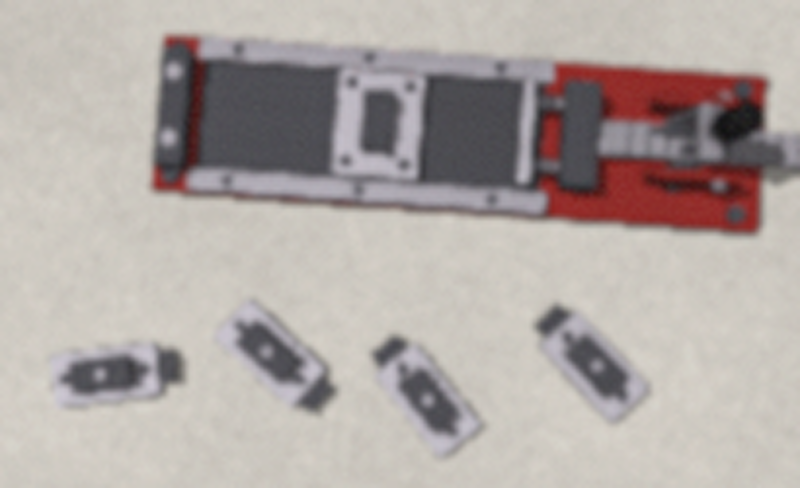

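```bash
python3 -m handwheel '[[0,0,-0.005,0,0,7],[0,0,-0.005,0,0,7],[0,0,-0.005,0,0,7],[0,0,-0.005,0,0,7],[0,0,-0.005,0,0,7],[0,0,-0.005,0,0,7],[0,0,-0.005,0,0,7],[0,0,-0.005,0,0,7]]' 1 40
python3 -m handwheel '[[0,0,-0.005,0,0,7],[0,0,-0.005,0,0,7],[-0.021,0.019,0,0,0,0],[-0.021,0.019,0,0,0,0],[-0.021,0.019,0,0,0,0],[-0.021,0.019,0,0,0,0],[-0.021,0.019,0,0,0,0],[-0.021,0.019,0,0,0,0]]'
python3 -m handwheel '[[-0.021,0.019,0,0,0,0],[-0.021,0.019,0,0,0,0],[-0.021,0.019,0,0,0,0],[-0.021,0.019,0,0,0,0],[-0.021,0.019,0,0,0,0],[-0.021,0.019,0,0,0,0],[-0.021,0.019,0,0,0,0],[-0.021,0.019,0,0,0,0]]'
python3 -m handwheel '[[-0.021,0.019,0,0,0,0],[-0.021,0.019,0,0,0,0],[-0.021,0.019,0,0,0,0],[-0.021,0.019,0,0,0,0],[-0.021,0.019,0,0,0,0],[-0.021,0.019,0,0,0,0],[-0.021,0.019,0,0,0,0],[-0.021,0.019,0,0,0,0]]'
python3 - <<'E'
from h import *
o=monitor.get_obs(); print(o['q'].round(1),o['ee_pos'],o['tcp_rot'])
c=snap('wrist','w1.png'); np.savez('w1',X=cloud(c),img=c['img']); print(c['W'].round(3))
E
```

```text
time: 0.77
ee_pos: [0.2231, 0.5026, 0.2881]
tcp_rot: [-180.0, 0.0, 99.7]
wrist_force: [0.5, -0.3, -0.4]
opening: 0.0852
time: 1.43
ee_pos: [0.3288, 0.3679, 0.298]
tcp_rot: [-180.0, 0.0, 86.1]
wrist_force: [0.7, 0.2, 0.5]
opening: 0.0853
time: 2.1
ee_pos: [0.4689, 0.1898, 0.298]
tcp_rot: [-180.0, 0.0, 86.1]
wrist_force: [-0.7, -0.0, -0.7]
opening: 0.0853
time: 2.77
ee_pos: [0.6091, 0.0118, 0.2978]
tcp_rot: [-180.0, 0.0, 86.1]
wrist_force: [-0.2, 1.2, 0.5]
opening: 0.0851
[  1.1  15.2  27.3 102.2   0.   95.1] [0.60905897 0.01180467 0.29783003] [-1.79959902e+02  8.69582269e-04  8.60565991e+01]
[[ 0.998 -0.065 -0.022  0.614]
 [-0.069 -0.948 -0.311  0.092]
 [-0.     0.312 -0.95   0.423]
 [ 0.     0.     0.     1.   ]]
```

View pics/w1.png

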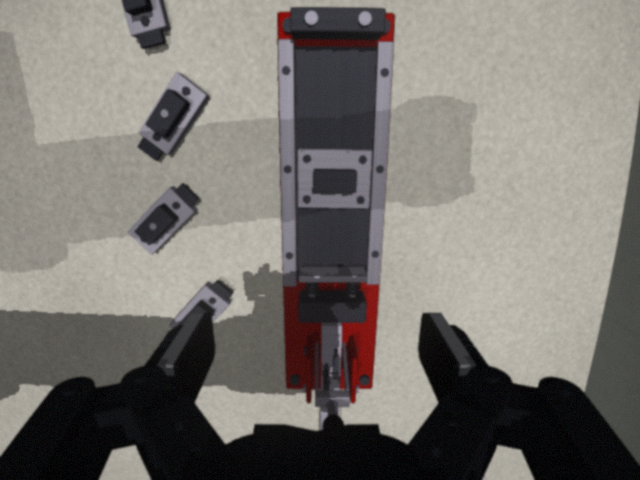

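```bash
cat >> h.py <<'E'
def rect(P):
    (c,s,a)=cv2.minAreaRect(P[:,:2].astype(np.float32)); a=a if s[0]>s[1] else a+90
    return np.round(c,4),np.round(sorted(s),4),round(((a+90)%180)-90,1)   # long-axis angle
def blobs(X,lo,hi,mn,box=None):
    Z=X[...,2]; m=((Z>lo)&(Z<hi)).astype(np.uint8)
    if box: m&=((X[...,0]>box[0])&(X[...,0]<box[1])&(X[...,1]>box[2])&(X[...,1]<box[3])).astype(np.uint8)
    m=cv2.morphologyEx(m,cv2.MORPH_OPEN,np.ones((3,3),np.uint8))
    n,L,S,C=cv2.connectedComponentsWithStats(m)
    for i in range(1,n):
        if S[i,4]>=mn: 
            P=X[(L==i)&(m>0)]; print(S[i,4],'px',C[i].round(),*rect(P),'med z',np.median(P[:,2]).round(4),'mean',P.mean(0).round(4))
E
python3 - <<'E'
from h import *
d=np.load('w1.npz'); X=d['X']
print('z22-31');blobs(X,.0225,.031,200)
print('z15-22');blobs(X,.0155,.0222,200)
print('z31-40');blobs(X,.031,.040,150)
print('z40-60');blobs(X,.040,.06,150)
E
```

```text
z22-31
3628 px [287. 159.] [0.5796 0.0468] [0.0164 0.2676] 85.9 med z 0.0259 mean [0.5806 0.0588 0.0258]
3131 px [333. 177.] [0.6299 0.0373] [0.0635 0.0789] -4.8 med z 0.0279 mean [0.6294 0.0391 0.028 ]
z15-22
3478 px [379. 158.] [0.6808 0.0392] [0.0171 0.2692] 85.7 med z 0.0189 mean [0.6816 0.0526 0.0189]
208 px [215. 304.] [ 0.4737 -0.1108] [0.0229 0.0289] -68.1 med z 0.0166 mean [ 0.4723 -0.1108  0.0169]
z31-40
221 px [133.   4.] [0.4434 0.2244] [0.0103 0.024 ] -7.3 med z 0.0333 mean [0.4433 0.2252 0.0332]
1026 px [165. 113.] [0.4585 0.1196] [0.0246 0.0471] 47.5 med z 0.0337 mean [0.4591 0.1198 0.0336]
754 px [154. 225.] [0.4224 0.0009] [0.0237 0.0462] 37.1 med z 0.0338 mean [0.4227 0.001  0.0338]
z40-60
2421 px [337.  20.] [0.6411 0.1904] [0.0223 0.0898] -4.6 med z 0.0457 mean [0.6406 0.1898 0.046 ]
1003 px [334. 181.] [0.6298 0.0378] [0.0243 0.0451] -4.6 med z 0.0457 mean [0.6295 0.0382 0.0456]
493 px [333. 278.] [ 0.6216 -0.0744] [0.0111 0.0771] -4.5 med z 0.0439 mean [ 0.6217 -0.0729  0.0437]
1623 px [332. 310.] [ 0.6189 -0.1128] [0.0283 0.0779] -4.3 med z 0.0504 mean [ 0.6183 -0.1108  0.0498]
1096 px [331. 356.] [ 0.6139 -0.1828] [0.0231 0.0932] 86.0 med z 0.0447 mean [ 0.6138 -0.1763  0.0463]
```

```bash
python3 -m handwheel '[[0.0137,0.0095,0,0,0,0.2],[0.0137,0.0095,0,0,0,0],[0,0,0.03,0,0,0],[0,0,0.03,0,0,0],[0,0,0.03,0,0,0],[0,0,0.03,0,0,0],[0,0,0.03,0,0,0],[0,0,0.02,0,0,0]]' 1 40
python3 -m handwheel '[[0,0,0.02,0,0,0],[0,0,0.02,0,0,0],[0,0,0.02,0,0,0],[0,0,0.012,0,0,0],[0,0,0.01,0,0,0],[0,0,0,0,0,0],[0,0,0,0,0,0],[0,0,0,0,0,0]]'
python3 -m handwheel '[[0,0,0,0,0,0],[0,0,0,0,0,0],[0,0,0,0,0,0],[0,0,0,0,0,0],[0,0,0,0,0,0],[0,0,0,0,0,0],[0,0,0,0,0,0],[0,0,0,0,0,0]]' -1 60
```

```text
time: 3.48
ee_pos: [0.628, 0.039, 0.1246]
tcp_rot: [-179.8, 0.0, 85.9]
wrist_force: [-0.6, -0.6, 0.1]
opening: 0.0852
time: 4.15
ee_pos: [0.63, 0.0391, 0.0475]
tcp_rot: [179.9, -0.0, 85.9]
wrist_force: [-0.3, -0.1, 0.3]
opening: 0.0855
time: 4.82
ee_pos: [0.6299, 0.0391, 0.0473]
tcp_rot: [179.9, -0.0, 85.9]
wrist_force: [0.5, 1.0, 6.4]
opening: 0.0445
```

```bash
python3 -m handwheel '[[0,0,-0.01,0,0,0],[0,0,-0.02,0,0,0],[0,0,-0.02,0,0,0],[0,0,-0.02,0,0,0],[0,0,-0.02,0,0,0],[0.0201,-0.0068,0,0,0,0],[0.0201,-0.0068,0,0,0,0],[0.0201,-0.0068,0,0,0,0]]'
python3 -m handwheel '[[0.0201,-0.0068,0,0,0,0],[0.0201,-0.0068,0,0,0,0],[0.0201,-0.0068,0,0,0,0],[0.0201,-0.0068,0,0,0,0],[0.0201,-0.0068,0,0,0,0],[0.0201,-0.0068,0,0,0,0],[0.0201,-0.0068,0,0,0,0],[0.0201,-0.0068,0,0,0,0]]'
python3 -m handwheel '[[0.0201,-0.0068,0,0,0,0],[0.0201,-0.0068,0,0,0,0],[0.0201,-0.0068,0,0,0,0],[0.0201,-0.0068,0,0,0,0],[0.0201,-0.0068,0,0,0,0],[0.0201,-0.0068,0,0,0,0],[0.0201,-0.0068,0,0,0,0],[0.0201,-0.0068,0,0,0,0]]'
python3 -m handwheel '[[0,0,0.015,0,0,0],[0,0,0.015,0,0,0],[0,0,0.015,0,0,0],[0,0,0.015,0,0,0],[0,0,0.015,0,0,0],[0,0,0,0,0,0],[0,0,0,0,0,0],[0,0,0,0,0,0]]'
```

```text
time: 5.48
ee_pos: [0.6131, 0.1011, 0.1368]
tcp_rot: [-180.0, -0.0, 85.8]
wrist_force: [0.7, 0.5, -3.7]
opening: 0.0445
time: 6.15
ee_pos: [0.57, 0.2658, 0.1364]
tcp_rot: [-180.0, 0.0, 85.9]
wrist_force: [-0.1, -0.5, -2.7]
opening: 0.0444
time: 6.82
ee_pos: [0.5274, 0.4301, 0.1363]
tcp_rot: [-180.0, 0.0, 85.9]
wrist_force: [-0.8, 1.0, -1.6]
opening: 0.0444
time: 7.48
ee_pos: [0.5282, 0.4294, 0.0623]
tcp_rot: [180.0, -0.0, 85.9]
wrist_force: [0.6, -0.2, -2.2]
opening: 0.0444
```

```bash
python3 -m handwheel '[[0,0,0.01,0,0,0],[0,0,0.009,0,0,0],[0,0,0.0035,0,0,0],[0,0,0,0,0,0],[0,0,0,0,0,0],[0,0,0,0,0,0],[0,0,0,0,0,0],[0,0,0,0,0,0]]'
python3 -m handwheel '[[0,0,0,0,0,0],[0,0,0,0,0,0],[0,0,0,0,0,0],[0,0,-0.01,0,0,0],[0,0,-0.02,0,0,0],[0,0,-0.03,0,0,0],[0,0,-0.04,0,0,0],[0,0,-0.04,0,0,0]]' 1
python3 -m handwheel '[[0,0,-0.02,0,0,-7],[0,0,0,0,0,-7],[0,0,0,0,0,-7],[0,0,0,0,0,-7],[0,0,0,0,0,-7],[0,0,0,0,0,-7],[0,0,0,0,0,-7],[0,0,0,0,0,-7]]' 1
python3 - <<'E'
from h import *
o=monitor.get_obs(); print(o['q'].round(1),o['ee_pos'],o['tcp_rot'])
c=snap('wrist','w2.png'); X=cloud(c)
print('bosses');blobs(X,.030,.041,100)
print('blocks');blobs(X,.010,.030,300)
c=snap('top'); X=cloud(c); print('top');blobs(X,.026,.042,60,(.38,.6,-.2,.5))
E
```

```text
time: 8.15
ee_pos: [0.528, 0.4293, 0.0393]
tcp_rot: [180.0, -0.0, 85.9]
wrist_force: [-1.7, -2.0, 5.4]
opening: 0.0442
time: 8.82
ee_pos: [0.5275, 0.4288, 0.1803]
tcp_rot: [-179.9, 0.0, 85.9]
wrist_force: [0.5, 1.1, -0.6]
opening: 0.0857
time: 9.48
ee_pos: [0.528, 0.4293, 0.1995]
tcp_rot: [180.0, 0.0, 142.2]
wrist_force: [-1.1, 0.4, 0.9]
opening: 0.0854
[39.1 23.  26.3 93.2 -0.  76.9] [0.5280239  0.42928214 0.19948169] [1.79976346e+02 6.85605358e-03 1.42207421e+02]
bosses
1593 px [314. 228.] [0.5276 0.4281] [0.0243 0.0463] -4.5 med z 0.0378 mean [0.5265 0.4289 0.0376]
1036 px [567. 243.] [0.6735 0.6004] [0.0096 0.1376] 82.0 med z 0.0355 mean [0.6727 0.5964 0.0355]
1199 px [ 98. 275.] [0.4415 0.2447] [0.0245 0.0474] -82.5 med z 0.0341 mean [0.4415 0.2468 0.034 ]
279 px [514. 316.] [0.709  0.5234] [0.0015 0.0868] -11.8 med z 0.0358 mean [0.7071 0.5238 0.0356]
901 px [ 34. 356.] [0.458  0.1204] [0.0257 0.0472] 47.4 med z 0.0343 mean [0.4578 0.1226 0.0341]
126 px [531. 368.] [0.7717 0.5104] [0.0017 0.0503] -11.6 med z 0.0358 mean [0.7715 0.5107 0.0357]
347 px [621. 408.] [0.892  0.5708] 
[... 841 characters left out ...]
769 0.0198]
715 px [216. 421.] [0.6373 0.2047] [0.009  0.0707] -3.7 med z 0.0132 mean [0.6386 0.2034 0.0154]
1194 px [124. 465.] [0.6182 0.0526] [0.0577 0.0677] 57.1 med z 0.0129 mean [0.6255 0.0566 0.0129]
top
119 px [178. 231.] [0.5265 0.4282] [0.0247 0.0453] -6.5 med z 0.0372 mean [0.5277 0.4261 0.0367]
118 px [284. 255.] [0.457  0.1188] [0.0239 0.044 ] 48.6 med z 0.0339 mean [0.457  0.1183 0.0339]
124 px [368. 259.] [ 0.4454 -0.1254] [0.0239 0.0438] 40.1 med z 0.0339 mean [ 0.4451 -0.1253  0.034 ]
124 px [241. 261.] [0.44   0.2436] [0.0234 0.0452] 89.8 med z 0.0335 mean [0.4398 0.2425 0.0337]
126 px [324. 267.] [0.4209 0.    ] [0.0235 0.0456] 38.6 med z 0.0338 mean [0.4213 0.     0.034 ]
```

View pics/w2.png

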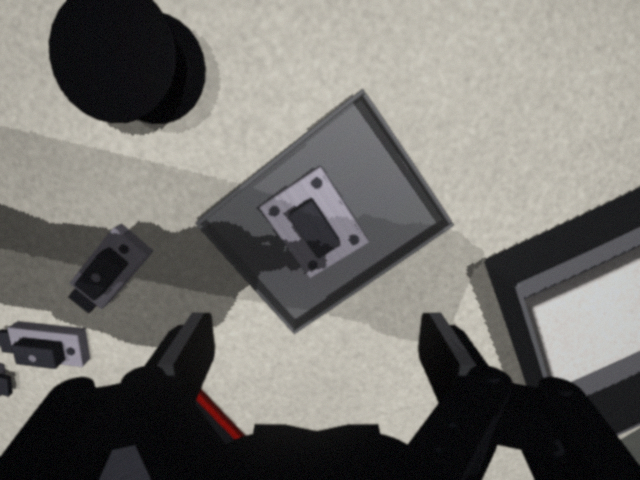

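```bash
python3 -m handwheel '[[0,0,0,0,0,-6.47],[0,0,0,0,0,-6.47],[0,0,0,0,0,-6.47],[0,0,0,0,0,-6.47],[0,0,0,0,0,-6.47],[0,0,0,0,0,-6.47],[0,0,0,0,0,-6.47],[0.0122,-0.0191,0,0,0,0]]' 1
python3 -m handwheel '[[0.0122,-0.0191,0,0,0,0],[0.0122,-0.0191,0,0,0,0],[0.0122,-0.0191,0,0,0,0],[0.0122,-0.0191,0,0,0,0],[0.0122,-0.0191,0,0,0,0],[0.0122,-0.0191,0,0,0,0],[0.0122,-0.0191,0,0,0,0],[0.0122,-0.0191,0,0,0,0]]'
python3 -m handwheel '[[0,0,0.025,0,0,0],[0,0,0.025,0,0,0],[0,0,0.025,0,0,0],[0,0,0.025,0,0,0],[0,0,0.025,0,0,0],[0,0,0.015,0,0,0],[0,0,0,0,0,0],[0,0,0,0,0,0]]'
python3 - <<'E'
from h import *
o=monitor.get_obs(); print(o['q'].round(1),o['ee_pos'],o['tcp_rot'])
c=snap('wrist','w3.png'); X=cloud(c)
blobs(X,.028,.041,300,(.38,.6,-.2,.5))
E
```

```text
time: 10.25
ee_pos: [0.5188, 0.4107, 0.1975]
tcp_rot: [180.0, -0.0, -172.7]
wrist_force: [1.6, 0.4, 0.3]
opening: 0.0858
time: 10.92
ee_pos: [0.4399, 0.2442, 0.1993]
tcp_rot: [180.0, 0.0, -173.1]
wrist_force: [-0.2, 0.8, 0.5]
opening: 0.0854
time: 11.58
ee_pos: [0.4402, 0.2449, 0.059]
tcp_rot: [-180.0, -0.0, -173.0]
wrist_force: [0.2, -0.1, 0.6]
opening: 0.0851
[ 29.1  -0.6 -16.7  74.   -0.   22.1] [0.44022865 0.24491812 0.05899862] [-1.79982396e+02 -4.30485752e-02 -1.73019772e+02]
4306 px [ 62. 305.] [0.4573 0.1205] [0.0263 0.0465] 46.9 med z 0.034 mean [0.4556 0.1221 0.0336]
4695 px [314. 306.] [0.4411 0.2445] [0.025  0.0459] -83.0 med z 0.0338 mean [0.4397 0.2442 0.0336]
```

```bash
python3 -m handwheel '[[0,0,0.0145,0,0,0],[0,0,0.010,0,0,0],[0,0,0,0,0,0],[0,0,0,0,0,0],[0,0,0,0,0,0],[0,0,0,0,0,0],[0,0,0,0,0,0],[0,0,0,0,0,0]]' 1
python3 -m handwheel '[[0,0,0,0,0,0],[0,0,0,0,0,0],[0,0,0,0,0,0],[0,0,0,0,0,0],[0,0,0,0,0,0],[0,0,0,0,0,0],[0,0,0,0,0,0],[0,0,-0.01,0,0,0]]' -1 60
python3 -m handwheel '[[0,0,-0.03,0,0,0],[0,0,-0.03,0,0,0],[0,0,-0.03,0,0,0],[0,0,0,0,0,-7.15],[0,0,0,0,0,-7.15],[0,0,0,0,0,-7.15],[0,0,0,0,0,-7.15],[0,0,0,0,0,-7.15]]'
python3 -m handwheel '[[0,0,0,0,0,-7.15],[0,0,0,0,0,-7.15],[0,0,0,0,0,-7.15],[0,0,0,0,0,-7.15],[0,0,0,0,0,-7.15],[0,0,0,0,0,-7.15],[0.0075,-0.02045,0,0,0,0],[0.0075,-0.02045,0,0,0,0]]'
python3 -m handwheel '[[0.0075,-0.02045,0,0,0,0],[0.0075,-0.02045,0,0,0,0],[0.0075,-0.02045,0,0,0,0],[0.0075,-0.02045,0,0,0,0],[0.0075,-0.02045,0,0,0,0],[0.0075,-0.02045,0,0,0,0],[0.0075,-0.02045,0,0,0,0],[0.0075,-0.02045,0,0,0,0]]'
python3 -m handwheel '[[0,0,0.02,0,0,0],[0,0,0.02,0,0,0],[0,0,0,0,0,0],[0,0,0,0,0,0],[0,0,0,0,0,0],[0,0,0,0,0,0],[0,0,0,0,0,0],[0,0,0,0,0,0]]'
python3 - <<'E'
from h import *
o=monitor.get_obs(); print(o['q'].round(1),o['ee_pos'],o['tcp_rot'])
c=snap('wrist','w4.png'); X=cloud(c); z=o['ee_pos'][2]-.035
blobs(X,z+.010,z+.022,200,(.55,.75,.05,.25))
E
```

```text
time: 12.3
ee_pos: [0.4407, 0.2452, 0.0347]
tcp_rot: [180.0, 0.0, -172.9]
wrist_force: [-0.8, 0.1, 0.2]
opening: 0.0855
time: 12.97
ee_pos: [0.4394, 0.2445, 0.0427]
tcp_rot: [-179.9, -0.2, -172.8]
wrist_force: [-1.1, 0.6, -2.1]
opening: 0.0442
time: 13.63
ee_pos: [0.4402, 0.2449, 0.1343]
tcp_rot: [180.0, -0.1, -136.7]
wrist_force: [-1.0, -0.2, -2.2]
opening: 0.0447
time: 14.3
ee_pos: [0.4799, 0.2272, 0.1345]
tcp_rot: [180.0, -0.0, -94.1]
wrist_force: [0.7, 0.3, -2.1]
opening: 0.0444
time: 14.97
ee_pos: [0.6395, 0.1547, 0.1339]
tcp_rot: [179.9, -0.0, -94.2]
wrist_force: [-0.3, -0.6, -2.1]
opening: 0.0443
time: 15.63
ee_pos: [0.6393, 0.1555, 0.0955]
tcp_rot: [-179.9, 0.0, -94.2]
wrist_force: [0.8, 0.2, -1.9]
opening: 0.0446
[ 13.7  19.4  10.1  80.6  -0.  -72.1] [0.639264   0.15550285 0.09551998] [-1.79909272e+02  2.62782275e-02 -9.41872268e+01]
6928 px [294. 291.] [0.6465 0.1476] [0.0313 0.0973] 4.6 med z 0.0764 mean [0.6481 0.1443 0.0763]
```

View pics/w4.png

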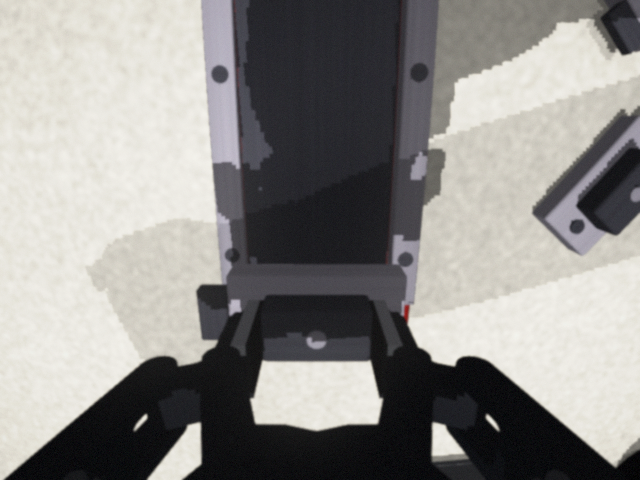

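```bash
cat > chk.py <<'E'
from h import *
import sys
EX=np.array([.9972,-.075]);EY=np.array([.075,.9972]);O=np.array([.6305,.0478])
o=monitor.get_obs(); print(o['q'].round(1),o['ee_pos'],o['tcp_rot'][2])
c=snap('wrist',sys.argv[1]); X=cloud(c)
print('bench');blobs(X,.028,.041,300,(.38,.53,-.25,.35))
H=X.copy(); D=X[...,:2]-O; H[...,0]=D@EX; H[...,1]=D@EY
print('holder bosses');blobs(H,.036,.052,200,(-.04,.04,-.14,.128))
print('holder blocks');blobs(H,.023,.036,300,(-.0425,.06,-.1,.128))
E
python3 -m handwheel '[[0,0.0006,0.02,0,0,0],[0,0,0.012,0,0,0],[0,0,0.009,0,0,0],[0,0,0.007,0,0,0],[0,0,0,0,0,0],[0,0,0,0,0,0],[0,0,0,0,0,0],[0,0,0,0,0,0]]'
python3 -m handwheel '[[0,0,0,0,0,0],[0,0,0,0,0,0],[0,0,0,0,0,0],[0,0,-0.01,0,0,0],[0,0,-0.03,0,0,0],[0,0,-0.04,0,0,0],[0,0,-0.04,0,0,0],[0,0,0,0,0,0]]' 1
python3 chk.py w5.png
python3 -m handwheel '[[0,0,0,0,0,7.15],[0,0,0,0,0,7.15],[0,0,0,0,0,7.15],[0,0,0,0,0,7.15],[0,0,0,0,0,7.15],[0,0,0,0,0,7.15],[0,0,0,0,0,7.15],[0,0,0,0,0,7.15]]'
python3 -m handwheel '[[0,0,0,0,0,7.15],[0,0,0,0,0,7.15],[0,0,0,0,0,7.15],[0,0,0,0,0,7.15],[0,0,0,0,0,7.15],[0,0,0,0,0,7.15],[0,0,0,0,0,7.15],[0,0,0,0,0,7.15]]'
python3 -m handwheel '[[0,0,0,0,0,7.15],[0,0,0,0,0,7.15],[0.0137,-0.0186,0,0,0,0],[0.0137,-0.0186,0,0,0,0],[0.0137,-0.0186,0,0,0,0],[0.0137,-0.0186,0,0,0,0],[0.0137,-0.0186,0,0,0,0],[0.0137,-0.0186,0,0,0,0]]'
python3 -m handwheel '[[0.0137,-0.0186,0,0,0,0],[0.0137,-0.0186,0,0,0,0],[0,0,0.02,0,0,0],[0,0,0.02,0,0,0],[0,0,0.02,0,0,0],[0,0,0.02,0,0,0],[0,0,0.02,0,0,0],[0,0,0,0,0,0]]'
python3 chk.py w6.png
```

```text
time: 16.35
ee_pos: [0.6384, 0.1553, 0.0463]
tcp_rot: [180.0, -0.0, -94.2]
wrist_force: [-0.7, 0.0, -1.8]
opening: 0.0445
time: 17.02
ee_pos: [0.6407, 0.1559, 0.1766]
tcp_rot: [-179.3, 0.2, -94.2]
wrist_force: [1.4, -0.3, 1.0]
opening: 0.0856
[ 13.7  18.8  18.2  88.8   0.  -72.1] [0.64065605 0.15591503 0.17663662] -94.1951842336334
bench
1318 px [605.  14.] [0.4253 0.0036] [0.0241 0.0401] 38.3 med z 0.0336 mean [0.4296 0.0089 0.0334]
1959 px [553. 173.] [0.4584 0.1201] [0.0259 0.0464] 46.0 med z 0.0335 mean [0.4599 0.1192 0.0333]
holder bosses
1993 px [322. 238.] [-0.001   0.1086] [0.0237 0.0461] -0.1 med z 0.0456 mean [-0.0009  0.1074  0.0452]
holder blocks
3277 px [311. 227.] [0.0061 0.1084] [0.0392 0.0941] 0.1 med z 0.0277 mean [0.0074 0.104  0.0278]
time: 17.73
ee_pos: [0.6381, 0.1553, 0.1662]
tcp_rot: [180.0, -0.0, -151.8]
wrist_force: [0.6, 0.2, 0.0]
opening: 0.0857
time: 18.4
ee_pos: [0.6381, 0.1553, 0.1662]
tcp_rot: [-180.0, -0.0, 151.0]
wrist_force: [0.1, 0.5, 0.3]
opening: 0.0855
time: 19.07
ee_pos: [0.5008, 0.1292, 0.1661]
tcp_rot: [-180.0, -0.0, 137.1]
wrist_force: [-0.9, -0.1, 0.2]
opening: 0.0854
time: 19.73
ee_pos: [0.4546, 0.1204, 0.0627]
tcp_rot: [-179.7, -0.2, 137.1]
wrist_force: [-1.1, -0.3, -1.2]
opening: 0.0854
[ 14.8  -5.1 -20.5  74.9  -0.   57.7] [0.45461653 0.12035388 0.06272948] 137.1005573299539
bench
4490 px [320. 306.] [0.4576 0.1203] [0.0247 0.0457] 47.5 med z 0.0339 mean [0.4565 0.1212 0.0337]
578 px [101. 375.] [0.4089 0.002 ] [0.0088 0.0253] 39.2 med z 0.0329 mean [0.4079 0.004  0.0323]
holder bosses
holder blocks
```

```bash
python3 -m handwheel '[[0,0,0.0217,0,0,0],[0,0,0.010,0,0,0],[0,0,0,0,0,0],[0,0,0,0,0,0],[0,0,0,0,0,0],[0,0,0,0,0,0],[0,0,0,0,0,0],[0,0,0,0,0,0]]' 1
python3 -m handwheel '[[0,0,0,0,0,0],[0,0,0,0,0,0],[0,0,0,0,0,0],[0,0,0,0,0,0],[0,0,0,0,0,0],[0,0,0,0,0,0],[0,0,0,0,0,0],[0,0,-0.01,0,0,0]]' -1 60
python3 -m handwheel '[[0,0,-0.03,0,0,0],[0,0,-0.03,0,0,0],[0,0,-0.03,0,0,0],[0,0,0,0,0,-7.15],[0,0,0,0,0,-7.15],[0,0,0,0,0,-7.15],[0,0,0,0,0,-7.15],[0,0,0,0,0,-7.15]]'
python3 -m handwheel '[[0,0,0,0,0,-7.15],[0,0,0,0,0,-7.15],[0,0,0,0,0,-7.15],[0,0,0,0,0,-7.15],[0,0,0,0,0,-7.15],[0,0,0,0,0,-7.15],[0,0,0,0,0,-7.15],[0,0,0,0,0,-7.15]]'
python3 -m handwheel '[[0,0,0,0,0,-7.15],[0,0,0,0,0,-7.15],[0,0,0,0,0,-7.15],[0,0,0,0,0,-7.15],[0,0,0,0,0,-7.15],[-0.0005,-0.0199,0,0,0,0],[-0.0005,-0.0199,0,0,0,0],[-0.0005,-0.0199,0,0,0,0]]'
python3 -m handwheel '[[-0.0005,-0.0199,0,0,0,0],[-0.0005,-0.0199,0,0,0,0],[-0.0005,-0.0199,0,0,0,0],[-0.0005,-0.0199,0,0,0,0],[-0.0005,-0.0199,0,0,0,0],[-0.0005,-0.0199,0,0,0,0],[0,0,0.02,0,0,0],[0,0,0,0,0,0]]'
python3 -m handwheel '[[0,0,0.015,0,0,0],[0,0,0,0,0,0],[0,0,0,0,0,0],[0,0,0,0,0,0],[0,0,0,0,0,0],[0,0,0,0,0,0],[0,0,0,0,0,0],[0,0,0,0,0,0]]'
python3 chk.py w7.png
```

```text
time: 20.45
ee_pos: [0.4571, 0.121, 0.0352]
tcp_rot: [180.0, 0.0, 137.1]
wrist_force: [-0.1, -0.2, 1.0]
opening: 0.0855
time: 21.12
ee_pos: [0.4556, 0.1206, 0.0431]
tcp_rot: [-179.8, -0.1, 137.1]
wrist_force: [0.1, 0.5, -2.5]
opening: 0.0446
time: 21.78
ee_pos: [0.4564, 0.1208, 0.1347]
tcp_rot: [-180.0, -0.0, 173.2]
wrist_force: [-0.5, -0.2, -0.1]
opening: 0.0445
time: 22.45
ee_pos: [0.4564, 0.1208, 0.1346]
tcp_rot: [180.0, -0.0, -129.6]
wrist_force: [0.2, -0.3, -1.5]
opening: 0.0445
time: 23.12
ee_pos: [0.5168, 0.118, 0.1348]
tcp_rot: [180.0, -0.0, -94.2]
wrist_force: [-0.1, 0.2, -1.4]
opening: 0.0445
time: 23.78
ee_pos: [0.635, 0.1119, 0.1107]
tcp_rot: [179.7, -0.1, -94.2]
wrist_force: [-0.4, -0.0, -3.2]
opening: 0.0445
time: 24.45
ee_pos: [0.6358, 0.1123, 0.1001]
tcp_rot: [-180.0, 0.0, -94.2]
wrist_force: [0.8, -0.3, -0.6]
opening: 0.0444
[ 10.   17.7   8.4  80.7  -0.  -75.8] [0.63579226 0.11234587 0.10006537] -94.19838173428194
bench
holder bosses
443 px [317. 364.] [-0.0009  0.1187] [0.0056 0.0451] -0.1 med z 0.0455 mean [-0.0006  0.1185  0.0455]
holder blocks
```

View pics/w7.png

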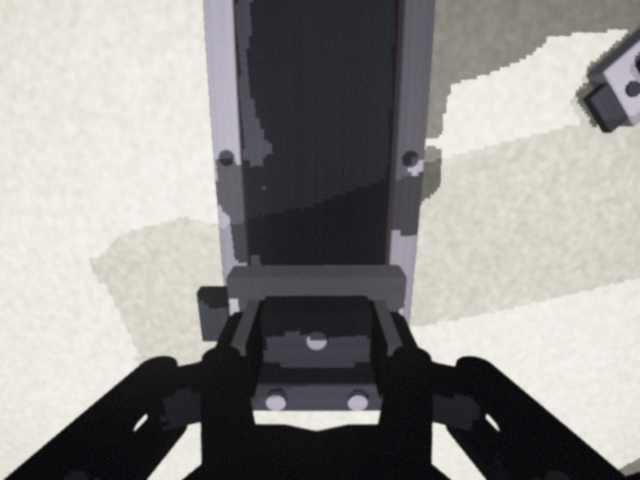

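```bash
python3 -m handwheel '[[0,0.0004,0.02,0,0,0],[0,0,0.015,0,0,0],[0,0,0.010,0,0,0],[0,0,0.0085,0,0,0],[0,0,0,0,0,0],[0,0,0,0,0,0],[0,0,0,0,0,0],[0,0,0,0,0,0]]'
python3 -m handwheel '[[0,0,0,0,0,0],[0,0,0,0,0,0],[0,0,0,0,0,0],[0,0,-0.01,0,0,0],[0,0,-0.03,0,0,0],[0,0,-0.04,0,0,0],[0,0,-0.04,0,0,0],[0,0,0,0,0,0]]' 1
python3 chk.py w8.png
python3 -m handwheel '[[0,0,0,0,0,-7.03],[0,0,0,0,0,-7.03],[0,0,0,0,0,-7.03],[0,0,0,0,0,-7.03],[0,0,0,0,0,-7.03],[0,0,0,0,0,-7.03],[-0.0036,0.0197,0,0,0,0],[-0.0036,0.0197,0,0,0,0]]'
python3 -m handwheel '[[-0.0036,0.0197,0,0,0,0],[-0.0036,0.0197,0,0,0,0],[-0.0036,0.0197,0,0,0,0],[-0.0036,0.0197,0,0,0,0],[-0.0036,0.0197,0,0,0,0],[-0.0036,0.0197,0,0,0,0],[-0.0036,0.0197,0,0,0,0],[-0.0036,0.0197,0,0,0,0]]'
python3 -m handwheel '[[-0.0036,0.0197,0,0,0,0],[-0.0036,0.0197,0,0,0,0],[0,0,0.025,0,0,0],[0,0,0.025,0,0,0],[0,0,0.025,0,0,0],[0,0,0.025,0,0,0],[0,0,0,0,0,0],[0,0,0,0,0,0]]'
python3 chk.py w9.png
```

```text
time: 25.17
ee_pos: [0.6355, 0.1124, 0.0465]
tcp_rot: [-180.0, 0.0, -94.2]
wrist_force: [-1.7, -0.6, 1.6]
opening: 0.0444
time: 25.83
ee_pos: [0.6377, 0.1128, 0.1762]
tcp_rot: [-179.3, 0.2, -94.2]
wrist_force: [1.2, 0.4, 1.6]
opening: 0.0857
[ 10.   17.1  16.   88.3   0.  -75.8] [0.63766843 0.11276449 0.1761897 ] -94.19839020790015
bench
2199 px [604.  67.] [0.4226 0.001 ] [0.0245 0.0473] 38.4 med z 0.0336 mean [0.4244 0.0013 0.0334]
holder bosses
2036 px [322. 240.] [-0.0005  0.0667] [0.0246 0.046 ] 0.3 med z 0.0455 mean [-0.0006  0.0653  0.0451]
1844 px [322. 290.] [-0.001   0.1088] [0.0248 0.0459] 0.5 med z 0.0454 mean [-0.0009  0.107   0.0449]
holder blocks
3301 px [311. 229.] [0.0064 0.0663] [0.0403 0.0945] -0.2 med z 0.0277 mean [0.0077 0.0619 0.0278]
3006 px [311. 277.] [0.0063 0.1081] [0.0397 0.094 ] 0.1 med z 0.0276 mean [0.0076 0.1032 0.0278]
time: 26.55
ee_pos: [0.5994, 0.0938, 0.1652]
tcp_rot: [179.9, 0.0, -51.9]
wrist_force: [-0.0, -0.0, -0.0]
opening: 0.0854
time: 27.22
ee_pos: [0.4567, 0.0191, 0.1659]
tcp_rot: [180.0, 0.0, -52.0]
wrist_force: [-0.1, 0.2, 0.2]
opening: 0.0857
time: 27.88
ee_pos: [0.4215, 0.0009, 0.0657]
tcp_rot: [179.9, 0.1, -52.0]
wrist_force: [-0.4, -0.3, 0.2]
opening: 0.0852
[ 1.000e-01 -1.230e+01 -2.650e+01  7.590e+01 -0.000e+00 -1.279e+02] [0.42147152 0.00088831 0.06570559] -52.01890247983604
bench
7187 px [456.  41.] [ 0.4468 -0.1245] [0.0247 0.0464] 43.2 med z 0.0339 mean [ 0.4473 -0.1234  0.0338]
4407 px [315. 296.] [0.4219 0.0008] [0.0249 0.0463] 38.3 med z 0.0336 mean [ 4.23e-01 -2.00e-04  3.34e-02]
holder bosses
holder blocks
```

```bash
python3 -m handwheel '[[0,0,0.0215,0,0,0],[0,0,0.010,0,0,0],[0,0,0,0,0,0],[0,0,0,0,0,0],[0,0,0,0,0,0],[0,0,0,0,0,0],[0,0,0,0,0,0],[0,0,0,0,0,0]]' 1
python3 -m handwheel '[[0,0,0,0,0,0],[0,0,0,0,0,0],[0,0,0,0,0,0],[0,0,0,0,0,0],[0,0,0,0,0,0],[0,0,0,0,0,0],[0,0,0,0,0,0],[0,0,-0.01,0,0,0]]' -1 60
python3 -m handwheel '[[0,0,-0.03,0,0,0],[0,0,-0.03,0,0,0],[0,0,-0.03,0,0,0],[0,0,0,0,0,7.03],[0,0,0,0,0,7.03],[0,0,0,0,0,7.03],[0,0,0,0,0,7.03],[0,0,0,0,0,7.03]]'
python3 -m handwheel '[[0,0,0,0,0,7.03],[-0.0084,-0.0205,0,0,0,0],[-0.0084,-0.0205,0,0,0,0],[-0.0084,-0.0205,0,0,0,0],[-0.0084,-0.0205,0,0,0,0],[-0.0084,-0.0205,0,0,0,0],[-0.0084,-0.0205,0,0,0,0],[-0.0084,-0.0205,0,0,0,0]]'
python3 -m handwheel '[[-0.0084,-0.0205,0,0,0,0],[-0.0084,-0.0205,0,0,0,0],[-0.0084,-0.0205,0,0,0,0],[0,0,0.02,0,0,0],[0,0,0.015,0,0,0],[0,0,0,0,0,0],[0,0,0,0,0,0],[0,0,0,0,0,0]]'
python3 chk.py w10.png
```

```text
time: 28.6
ee_pos: [0.4227, 0.0009, 0.0351]
tcp_rot: [-180.0, -0.0, -52.0]
wrist_force: [-0.9, -0.3, 0.5]
opening: 0.0855
time: 29.27
ee_pos: [0.4213, 0.0009, 0.0432]
tcp_rot: [179.9, 0.1, -52.0]
wrist_force: [-0.7, 0.3, -1.9]
opening: 0.0446
time: 29.93
ee_pos: [0.4222, 0.0009, 0.1348]
tcp_rot: [180.0, 0.0, -87.5]
wrist_force: [0.5, 0.6, -2.3]
opening: 0.0445
time: 30.6
ee_pos: [0.5706, 0.0494, 0.1345]
tcp_rot: [179.9, -0.0, -94.2]
wrist_force: [-0.1, -0.3, -2.5]
opening: 0.0447
time: 31.27
ee_pos: [0.633, 0.0696, 0.1006]
tcp_rot: [-180.0, 0.0, -94.2]
wrist_force: [0.4, -0.6, -1.8]
opening: 0.0442
[  6.3  16.5   7.   80.5   0.  -79.5] [0.63304026 0.06964249 0.10059179] -94.20172905464007
bench
holder bosses
725 px [317. 362.] [-0.0005  0.0747] [0.0085 0.0449] 1.7 med z 0.0455 mean [-0.0002  0.0746  0.0455]
2719 px [318. 403.] [-0.0005  0.1082] [0.0254 0.0462] 1.0 med z 0.0453 mean [-0.0005  0.1057  0.0444]
holder blocks
3401 px [315. 382.] [0.0021 0.1057] [0.0443 0.0861] -0.2 med z 0.0277 mean [0.0013 0.1031 0.0282]
```

```bash
python3 -m handwheel '[[0,0.0009,0.02,0,0,0],[0,0,0.015,0,0,0],[0,0,0.010,0,0,0],[0,0,0.009,0,0,0],[0,0,0,0,0,0],[0,0,0,0,0,0],[0,0,0,0,0,0],[0,0,0,0,0,0]]'
python3 -m handwheel '[[0,0,0,0,0,0],[0,0,0,0,0,0],[0,0,0,0,0,0],[0,0,-0.01,0,0,0],[0,0,-0.03,0,0,0],[0,0,-0.04,0,0,0],[0,0,-0.04,0,0,0],[0,0,0,0,0,0]]' 1
python3 chk.py w11.png
python3 -m handwheel '[[0,0,0,0,0,-6.77],[0,0,0,0,0,-6.77],[0,0,0,0,0,-6.77],[0,0,0,0,0,-6.77],[0,0,0,0,0,-6.77],[0,0,0,0,0,-6.77],[0,0,0,0,0,-6.77],[0.001,0.0191,0,0,0,0]]'
python3 -m handwheel '[[0.001,0.0191,0,0,0,0],[0.001,0.0191,0,0,0,0],[0.001,0.0191,0,0,0,0],[0.001,0.0191,0,0,0,0],[0.001,0.0191,0,0,0,0],[0.001,0.0191,0,0,0,0],[0.001,0.0191,0,0,0,0],[0.001,0.0191,0,0,0,0]]'
python3 -m handwheel '[[0.001,0.0191,0,0,0,0],[0.001,0.0191,0,0,0,0],[0.001,0.0191,0,0,0,0],[0.001,0.0191,0,0,0,0],[0.001,0.0191,0,0,0,0],[0,0,0.025,0,0,0],[0,0,0.025,0,0,0],[0,0,0.025,0,0,0]]'
python3 -m handwheel '[[0,0,0.025,0,0,0],[0,0,0,0,0,0],[0,0,0,0,0,0],[0,0,0,0,0,0],[0,0,0,0,0,0],[0,0,0,0,0,0],[0,0,0,0,0,0],[0,0,0,0,0,0]]'
python3 chk.py w12.png
```

```text
time: 31.98
ee_pos: [0.6325, 0.0698, 0.0464]
tcp_rot: [-179.9, 0.0, -94.2]
wrist_force: [0.3, -0.8, 3.1]
opening: 0.0443
time: 32.65
ee_pos: [0.6345, 0.07, 0.1755]
tcp_rot: [-179.3, 0.1, -94.2]
wrist_force: [1.0, 1.2, 0.7]
opening: 0.0856
[  6.3  15.7  14.3  87.9  -0.  -79.5] [0.63446371 0.07003359 0.17552977] -94.19520709043974
bench
holder bosses
2527 px [322.  22.] [ 0.0003 -0.128 ] [0.0217 0.0784] 0.3 med z 0.0433 mean [ 1.000e-04 -1.239e-01  4.230e-02]
2013 px [321. 238.] [-0.0005  0.0219] [0.0244 0.0458] -0.2 med z 0.0455 mean [-0.0003  0.0207  0.0452]
1845 px [321. 292.] [-0.0006  0.0662] [0.0247 0.0461] 0.5 med z 0.0454 mean [-0.0005  0.0646  0.0449]
1601 px [321. 337.] [-0.0007  0.1088] [0.0247 0.0454] -0.4 med z 0.0453 mean [-0.0008  0.1063  0.0447]
holder blocks
3328 px [311. 227.] [0.0067 0.0218] [0.0401 0.094 ] 0.5 med z 0.0277 mean [0.008  0.0175 0.0278]
5768 px [312. 300.] [0.0066 0.0869] [0.082  0.0942] -0.1 med z 0.0277 mean [0.0073 0.0811 0.0279]
time: 33.37
ee_pos: [0.6196, 0.0573, 0.1647]
tcp_rot: [-180.0, 0.0, -46.3]
wrist_force: [0.9, -0.2, 0.7]
opening: 0.0855
time: 34.03
ee_pos: [0.512, -0.055, 0.1655]
tcp_rot: [180.0, 0.0, -46.8]
wrist_force: [-0.2, -0.9, -0.0]
opening: 0.0854
time: 34.7
ee_pos: [0.4465, -0.1239, 0.0901]
tcp_rot: [-180.0, -0.1, -46.9]
wrist_force: [0.9, -0.6, -1.1]
opening: 0.0851
time: 35.37
ee_pos: [0.4471, -0.1236, 0.0663]
tcp_rot: [-180.0, -0.1, -46.8]
wrist_force: [0.5, 0.4, -0.6]
opening: 0.0854
[ -15.4   -6.4  -21.4   75.    -0.  -148.6] [ 0.44709556 -0.12356725  0.06630334] -46.80467408248864
bench
4349 px [318. 295.] [ 0.4468 -0.1248] [0.0249 0.0459] 42.5 med z 0.0336 mean [ 0.4478 -0.1259  0.0334]
holder bosses
1143 px [  9. 169.] [-0.0294 -0.1287] [0.0127 0.0281] -52.4 med z 0.0399 mean [-0.0307 -0.1287  0.0401]
holder blocks
```

```bash
python3 -m handwheel '[[0,0,0.0215,0,0,0],[0,0,0.010,0,0,0],[0,0,0,0,0,0],[0,0,0,0,0,0],[0,0,0,0,0,0],[0,0,0,0,0,0],[0,0,0,0,0,0],[0,0,0,0,0,0]]' 1
python3 -m handwheel '[[0,0,0,0,0,0],[0,0,0,0,0,0],[0,0,0,0,0,0],[0,0,0,0,0,0],[0,0,0,0,0,0],[0,0,0,0,0,0],[0,0,0,0,0,0],[0,0,-0.01,0,0,0]]' -1 60
python3 -m handwheel '[[0,0,-0.03,0,0,0],[0,0,-0.03,0,0,0],[0,0,-0.03,0,0,0],[0,0,0,0,0,6.77],[0,0,0,0,0,6.77],[0,0,0,0,0,6.77],[0,0,0,0,0,6.77],[0,0,0,0,0,6.77]]'
python3 -m handwheel '[[0,0,0,0,0,6.77],[0,0,0,0,0,6.77],[-0.0161,-0.017,0,0,0,0],[-0.0161,-0.017,0,0,0,0],[-0.0161,-0.017,0,0,0,0],[-0.0161,-0.017,0,0,0,0],[-0.0161,-0.017,0,0,0,0],[-0.0161,-0.017,0,0,0,0]]'
python3 -m handwheel '[[-0.0161,-0.017,0,0,0,0],[-0.0161,-0.017,0,0,0,0],[-0.0161,-0.017,0,0,0,0],[-0.0161,-0.017,0,0,0,0],[0,0,0.02,0,0,0],[0,0,0.015,0,0,0],[0,0,0,0,0,0],[0,0,0,0,0,0]]'
python3 chk.py w13.png
```

```text
time: 36.08
ee_pos: [0.447, -0.1236, 0.0346]
tcp_rot: [-180.0, -0.0, -46.8]
wrist_force: [-0.2, 0.1, 0.1]
opening: 0.0854
time: 36.75
ee_pos: [0.4456, -0.1232, 0.0426]
tcp_rot: [179.9, 0.1, -46.8]
wrist_force: [-0.4, -0.1, -2.6]
opening: 0.0447
time: 37.42
ee_pos: [0.4464, -0.1234, 0.1342]
tcp_rot: [180.0, 0.0, -81.0]
wrist_force: [0.2, 1.0, -1.8]
opening: 0.0445
time: 38.08
ee_pos: [0.556, -0.0337, 0.1341]
tcp_rot: [180.0, -0.0, -94.2]
wrist_force: [0.4, -0.1, -1.7]
opening: 0.0447
time: 38.75
ee_pos: [0.6272, 0.0246, 0.0983]
tcp_rot: [179.8, -0.0, -94.2]
wrist_force: [-0.2, -0.5, -2.1]
opening: 0.0443
[  2.2  15.4   5.4  80.2   0.  -83.6] [0.62724336 0.02462627 0.09833982] -94.19627806684903
bench
holder bosses
4403 px [312.  81.] [ 0.0003 -0.1287] [0.0227 0.0778] 0.3 med z 0.0434 mean [ 0.0003 -0.1245  0.0424]
1088 px [312. 363.] [0.     0.0285] [0.0117 0.0458] -0.2 med z 0.0456 mean [0.0003 0.0282 0.0456]
2707 px [313. 408.] [-0.0002  0.0662] [0.0255 0.0461] 0.5 med z 0.0453 mean [-0.0004  0.0627  0.0443]
holder blocks
3753 px [315. 390.] [0.0008 0.0692] [0.0468 0.0825] 0.8 med z 0.0277 mean [-0.0014  0.0625  0.0281]
```

```bash
python3 -m handwheel '[[0,0,0.02,0,0,0],[0,0,0.015,0,0,0],[0,0,0.010,0,0,0],[0,0,0.008,0,0,0],[0,0,0,0,0,0],[0,0,0,0,0,0],[0,0,0,0,0,0],[0,0,0,0,0,0]]'
python3 -m handwheel '[[0,0,0,0,0,0],[0,0,0,0,0,0],[0,0,0,0,0,0],[0,0,-0.01,0,0,0],[0,0,-0.03,0,0,0],[0,0,-0.04,0,0,0],[0,0,-0.04,0,0,0],[0,0,-0.04,0,0,0]]' 1
python3 -m handwheel '[[0,0,-0.015,0,0,0],[0,0,0,0,0,0],[0,0,0,0,0,0],[0,0,0,0,0,0],[0,0,0,0,0,0],[0,0,0,0,0,0],[0,0,0,0,0,0],[0,0,0,0,0,0]]' -1
python3 chk.py w14.png
python3 - <<'E'
from h import *
c=snap('top','top1.png'); X=cloud(c); print('top');blobs(X,.026,.042,60,(.38,.6,-.3,.5)); 
print('lever top');blobs(X,.1,.19,10,(.56,.66,-.26,-.1))
E
```

```text
time: 39.47
ee_pos: [0.6283, 0.0246, 0.0467]
tcp_rot: [-180.0, 0.0, -94.2]
wrist_force: [0.3, 0.4, -2.7]
opening: 0.0446
time: 40.13
ee_pos: [0.6276, 0.0246, 0.2088]
tcp_rot: [-180.0, 0.0, -94.2]
wrist_force: [0.5, 0.4, 0.6]
opening: 0.0852
time: 40.8
ee_pos: [0.6278, 0.0246, 0.2204]
tcp_rot: [179.9, -0.0, -94.2]
wrist_force: [-0.3, 0.2, -0.0]
opening: 0.0002
[  2.2  15.6  19.2  93.6  -0.  -83.6] [0.62781594 0.0246119  0.22039029] -94.19830795307827
bench
holder bosses
1524 px [314. 101.] [ 0.0003 -0.1284] [0.0219 0.078 ] 0.1 med z 0.0434 mean [ 0.0004 -0.1247  0.0425]
1505 px [316. 222.] [-0.0011 -0.0251] [0.0236 0.0461] 0.1 med z 0.0456 mean [-0.0013 -0.026   0.0453]
1388 px [315. 272.] [-0.0005  0.0215] [0.0241 0.0457] 0.4 med z 0.0454 mean [-0.0005  0.0201  0.045 ]
holder blocks
2674 px [307. 215.] [ 0.0059 -0.0249] [0.0401 0.0943] 0.5 med z 0.0277 mean [ 0.0066 -0.0277  0.0278]
2333 px [307. 262.] [0.0067 0.0215] [0.0401 0.0942] 0.1 med z 0.0276 mean [0.0076 0.017  0.0278]
2051 px [298. 308.] [0.0067 0.0834] [0.0751 0.0937] 0.4 med z 0.0275 mean [0.0164 0.0661 0.0275]
top
73 px [178. 230.] [0.5317 0.4276] [0.0253 0.0272] -4.1 med z 0.0378 mean [0.531  0.4271 0.0374]
lever top
116 px [404. 196.] [ 0.6095 -0.2159] [0.0221 0.0316] -79.0 med z 0.1642 mean [ 0.608  -0.2131  0.1567]
```

View pics/w14.png

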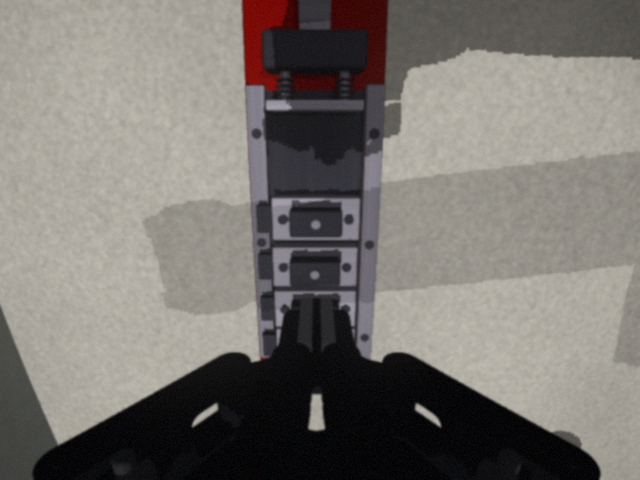

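```bash
python3 -m handwheel '[[0.0205,0,0,0,0,0],[0.0205,0,0,0,0,0],[0.0205,0,0,0,0,0],[0.0205,0,0,0,0,0],[0.0205,0,0,0,0,0],[0.0205,0,0,0,0,0],[0.0205,0,0,0,0,0],[0.0205,0,0,0,0,0]]'
python3 -m handwheel '[[0.0205,0,0,0,0,0],[0.0205,0,0,0,0,0],[0.0205,0,0,0,0,0],[0.0205,0,0,0,0,0],[0.0205,0,0,0,0,0],[0.0205,0,0,0,0,0],[0,0,0,0,0,0],[0,0,0,0,0,0]]'
python3 -m handwheel '[[0,0,0.018,0,0,0],[0,0,0.018,0,0,0],[0,0,0.018,0,0,0],[0,0,0.018,0,0,0],[0,0,0.0025,0,0,0],[0,0,0,0,0,0],[0,0,0,0,0,0],[0,0,0,0,0,0]]'
python3 - <<'E'
from h import *
EX=np.array([.9972,-.075]);EY=np.array([.075,.9972]);O=np.array([.6305,.0478])
o=monitor.get_obs(); d=o['ee_pos'][:2]-O; print(o['q'].round(1),o['ee_pos'],d@EX,d@EY)
c=snap('wrist','w15.png'); snap('side','s1.png')
cv2.imwrite('pics/s1c.png',cv2.resize(cv2.imread('pics/s1.png')[200:400,250:500],None,fx=3,fy=3))
E
```

```text
time: 41.57
ee_pos: [0.6159, -0.1399, 0.2211]
tcp_rot: [-180.0, -0.0, -94.2]
wrist_force: [0.4, 0.2, 0.4]
opening: 0.0
time: 42.23
ee_pos: [0.6068, -0.2625, 0.2207]
tcp_rot: [180.0, 0.0, -94.3]
wrist_force: [0.6, 0.0, 0.4]
opening: -0.0002
time: 42.9
ee_pos: [0.6076, -0.2615, 0.1482]
tcp_rot: [-179.9, -0.0, -94.2]
wrist_force: [-0.4, 0.2, -0.3]
opening: -0.0002
[ -23.3   19.6   16.1   86.4    0.  -109.1] [ 0.60764752 -0.26146841  0.14823288] 0.00040663930841335056 -0.310116390678307
```

View pics/s1c.png

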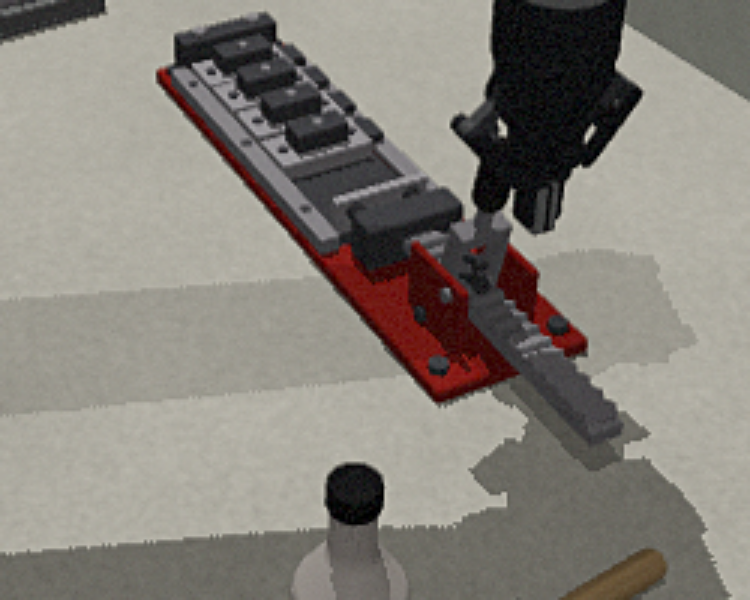

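```bash
python3 -m handwheel '[[-0.012,0,0,0,0,0],[-0.012,0,0,0,0,0],[-0.012,0,0,0,0,0],[-0.012,0,0,0,0,0],[-0.012,0,0,0,0,0],[-0.008,0,0,0,0,0],[-0.004,0,0,0,0,0],[0,0,0,0,0,0]]'
python3 -m handwheel '[[-0.001,0,0,0,0,0],[-0.001,0,0,0,0,0],[0,0,0,0,0,0],[0,0,0,0,0,0],[0,0,0,0,0,0],[0,0,0,0,0,0],[0,0,0,0,0,0],[0,0,0,0,0,0]]'
cat > lv.py <<'E'
from h import *
EX=np.array([.9972,-.075]);EY=np.array([.075,.9972]);O=np.array([.6305,.0478])
o=monitor.get_obs(); d=o['ee_pos'][:2]-O; print('tcp y',d@EY,'fy',o['wrist_force'][:2]@EY)
c=snap('side'); X=cloud(c); D=X[...,:2]-O; H=X.copy(); H[...,0]=D@EX;H[...,1]=D@EY
c=snap('top'); T=cloud(c); D=T[...,:2]-O; G=T.copy(); G[...,0]=D@EX;G[...,1]=D@EY
for n,A in(('side',H),('top',G)):
    m=(abs(A[...,0])<.03)&(A[...,2]>.034)&(A[...,2]<.06)&(A[...,1]>-.17)&(A[...,1]<.14)
    y=A[m][:,1]; h,e=np.histogram(y,np.arange(-.17,.14,.004))
    i=np.flatnonzero(h>4); print(n,' '.join(f'{int(1000*e[k])}:{h[k]}' for k in i if e[k]<0))
    m=(abs(A[...,0])<.016)&(A[...,2]>.115)&(A[...,2]<.18)&(A[...,1]>-.30)&(A[...,1]<-.15)
    if m.sum(): print('grip y',A[m].mean(0).round(3),m.sum())
E
python3 lv.py
```

```text
time: 43.67
ee_pos: [0.6129, -0.1895, 0.1485]
tcp_rot: [-179.8, -0.2, -94.2]
wrist_force: [-1.9, -7.6, 5.8]
opening: -0.0
time: 44.33
ee_pos: [0.613, -0.1884, 0.1484]
tcp_rot: [-179.8, -0.2, -94.2]
wrist_force: [-0.8, -8.9, 7.0]
opening: 0.0001
tcp y -0.23688219095892543 fy -8.931059667649105
side -170:9 -166:74 -162:71 -158:32 -154:27 -150:32 -146:24 -142:28 -137:12 -121:18 -117:33 -113:68 -109:34 -41:18 -37:61 -33:30 -29:24 -25:20 -21:25 -17:12
grip y [-0.004 -0.238  0.152] 362
top -170:10 -166:13 -162:31 -158:25 -154:27 -150:30 -146:24 -142:33 -137:24 -133:9 -129:7 -125:10 -121:12 -117:8 -113:26 -109:27 -37:19 -33:20 -29:23 -25:24 -21:20 -17:25
grip y [-0.003 -0.204  0.166] 31
```

```bash
python3 -m handwheel '[[-0.001,0,0,0,0,0],[-0.0005,0,0,0,0,0],[0,0,0,0,0,0],[0,0,0,0,0,0],[0,0,0,0,0,0],[0,0,0,0,0,0],[0,0,0,0,0,0],[0,0,0,0,0,0]]'
python3 -m handwheel '[[-0.001,0,0,0,0,0],[-0.0005,0,0,0,0,0],[0,0,0,0,0,0],[0,0,0,0,0,0],[0,0,0,0,0,0],[0,0,0,0,0,0],[0,0,0,0,0,0],[0,0,0,0,0,0]]'
python3 lv.py
```

```text
time: 45.1
ee_pos: [0.613, -0.187, 0.1483]
tcp_rot: [-179.8, -0.2, -94.2]
wrist_force: [-0.9, -9.6, 7.4]
opening: -0.0001
time: 45.77
ee_pos: [0.6131, -0.1855, 0.1483]
tcp_rot: [-179.8, -0.2, -94.2]
wrist_force: [0.4, -9.6, 5.5]
opening: 0.0001
tcp y -0.23394619304301387 fy -9.543127569042516
side -170:6 -166:48 -162:88 -158:34 -154:32 -150:20 -146:32 -142:31 -137:15 -125:6 -121:7 -117:20 -113:71 -109:33 -105:15 -41:6 -37:55 -33:38 -29:22 -25:22 -21:22 -17:23 -13:8
grip y [-0.004 -0.235  0.152] 369
top -170:13 -166:10 -162:29 -158:26 -154:29 -150:27 -146:28 -142:31 -137:27 -133:13 -129:9 -125:8 -121:12 -113:21 -109:29 -105:12 -37:9 -33:22 -29:21 -25:25 -21:20 -17:23 -13:14
grip y [-0.002 -0.201  0.166] 30
```

```bash
python3 -m handwheel '[[-0.001,0,0,0,0,0],[-0.0005,0,0,0,0,0],[0,0,0,0,0,0],[0,0,0,0,0,0],[0,0,0,0,0,0],[0,0,0,0,0,0],[0,0,0,0,0,0],[0,0,0,0,0,0]]'
python3 -m handwheel '[[-0.001,0,0,0,0,0],[-0.0005,0,0,0,0,0],[0,0,0,0,0,0],[0,0,0,0,0,0],[0,0,0,0,0,0],[0,0,0,0,0,0],[0,0,0,0,0,0],[0,0,0,0,0,0]]'
python3 -m handwheel '[[-0.001,0,0,0,0,0],[-0.0005,0,0,0,0,0],[0,0,0,0,0,0],[0,0,0,0,0,0],[0,0,0,0,0,0],[0,0,0,0,0,0],[0,0,0,0,0,0],[0,0,0,0,0,0]]'
python3 lv.py
```

```text
time: 46.53
ee_pos: [0.6133, -0.184, 0.1482]
tcp_rot: [-179.9, -0.2, -94.2]
wrist_force: [-0.7, -10.9, 5.3]
opening: 0.0004
time: 47.2
ee_pos: [0.6133, -0.1835, 0.1482]
tcp_rot: [-179.9, -0.3, -94.3]
wrist_force: [-1.4, -15.5, 5.1]
opening: -0.0003
time: 47.87
ee_pos: [0.6133, -0.183, 0.1482]
tcp_rot: [-179.8, -0.4, -94.3]
wrist_force: [-0.7, -19.9, 4.5]
opening: -0.0001
tcp y -0.2314583967708096 fy -19.86249409952215
side -170:9 -166:32 -162:98 -158:26 -154:38 -150:26 -146:30 -142:32 -137:14 -121:12 -117:13 -113:57 -109:55 -105:12 -41:5 -37:44 -33:52 -29:24 -25:18 -21:29 -17:18 -13:7
grip y [-0.004 -0.232  0.151] 356
top -170:13 -166:8 -162:23 -158:25 -154:29 -150:28 -146:26 -142:33 -137:28 -133:13 -129:8 -125:7 -121:13 -113:20 -109:30 -105:19 -37:10 -33:21 -29:21 -25:25 -21:20 -17:22 -13:17
grip y [-0.001 -0.197  0.168] 21
```

```bash
python3 -m handwheel '[[0.012,0,0,0,0,0],[0.012,0,0,0,0,0],[0.012,0,0,0,0,0],[0.012,0,0,0,0,0],[0.012,0,0,0,0,0],[0.012,0,0,0,0,0],[0.0095,0,0,0,0,0],[0,0,0,0,0,0]]'
python3 lv.py
python3 -m handwheel '[[-0.012,0,0,0,0,0],[-0.012,0,0,0,0,0],[-0.012,0,0,0,0,0],[-0.012,0,0,0,0,0],[-0.012,0,0,0,0,0],[-0.012,0,0,0,0,0],[-0.006,0,0,0,0,0],[-0.0025,0,0,0,0,0]]'
python3 -m handwheel '[[0,0,0,0,0,0],[0,0,0,0,0,0],[0,0,0,0,0,0],[0,0,0,0,0,0],[0,0,0,0,0,0],[0,0,0,0,0,0],[0,0,0,0,0,0],[0,0,0,0,0,0]]'
python3 -m handwheel '[[0.012,0,0,0,0,0],[0.012,0,0,0,0,0],[0.012,0,0,0,0,0],[0.012,0,0,0,0,0],[0.012,0,0,0,0,0],[0.012,0,0,0,0,0],[0.0085,0,0,0,0,0],[0,0,0,0,0,0]]'
python3 lv.py
```

```text
time: 48.63
ee_pos: [0.6068, -0.2635, 0.1463]
tcp_rot: [180.0, 0.0, -94.3]
wrist_force: [0.2, 0.5, -0.8]
opening: -0.0002
tcp y -0.31218768033375965 fy 0.47664723947490756
side -170:8 -166:38 -162:119 -158:47 -154:27 -150:27 -146:27 -142:26 -137:25 -121:8 -117:14 -113:65 -109:46 -105:17 -37:53 -33:49 -29:23 -25:23 -21:18 -17:19 -13:13
grip y [-0.005 -0.269  0.14 ] 162
top -170:11 -166:7 -162:21 -158:27 -154:28 -150:28 -146:28 -142:31 -137:28 -133:15 -129:8 -125:7 -121:14 -117:5 -113:17 -109:30 -105:18 -37:10 -33:20 -29:21 -25:24 -21:19 -17:24 -13:14
grip y [-0.003 -0.262  0.158] 114
time: 49.4
ee_pos: [0.6133, -0.1825, 0.1481]
tcp_rot: [-179.9, -0.5, -94.2]
wrist_force: [-1.4, -26.2, 3.0]
opening: 0.0003
time: 50.07
ee_pos: [0.6132, -0.183, 0.1481]
tcp_rot: [-179.9, -0.4, -94.3]
wrist_force: [-1.6, -18.5, 3.8]
opening: 0.0001
time: 50.73
ee_pos: [0.6067, -0.2634, 0.1463]
tcp_rot: [180.0, 0.0, -94.3]
wrist_force: [-0.2, -0.3, -0.1]
opening: 0.0001
tcp y -0.3120696871693469 fy -0.32189127018503655
side -170:25 -166:12 -162:8 -158:7 -150:103 -146:77 -142:30 -137:30 -133:25 -129:30 -125:27 -121:9 -109:8 -105:7 -101:36 -97:63 -93:22 -89:12 -37:46 -33:51 -29:16 -25:23 -21:24 -17:22 -13:9
grip y [-0.005 -0.269  0.14 ] 160
top -170:13 -166:11 -162:13 -158:11 -154:9 -150:12 -146:28 -142:31 -137:25 -133:30 -129:30 -125:26 -121:27 -117:5 -113:12 -109:7 -105:10 -101:11 -97:22 -93:26 -89:8 -37:10 -33:21 -29:22 -25:24 -21:20 -17:24 -13:13
grip y [-0.003 -0.262  0.158] 114
```

```bash
F='python3 -m handwheel'
python3 -m handwheel '[[-0.012,0,0,0,0,0],[-0.012,0,0,0,0,0],[-0.012,0,0,0,0,0],[-0.012,0,0,0,0,0],[-0.012,0,0,0,0,0],[-0.012,0,0,0,0,0],[-0.006,0,0,0,0,0],[-0.0022,0,0,0,0,0]]'
python3 -m handwheel '[[0,0,0,0,0,0],[0,0,0,0,0,0],[0.012,0,0,0,0,0],[0.012,0,0,0,0,0],[0.012,0,0,0,0,0],[0.012,0,0,0,0,0],[0.012,0,0,0,0,0],[0.012,0,0,0,0,0]]'
python3 -m handwheel '[[0.0082,0,0,0,0,0],[0,0,0,0,0,0],[0,0,0,0,0,0],[0,0,0,0,0,0],[0,0,0,0,0,0],[0,0,0,0,0,0],[0,0,0,0,0,0],[0,0,0,0,0,0]]'
python3 lv.py
python3 -m handwheel '[[-0.012,0,0,0,0,0],[-0.012,0,0,0,0,0],[-0.012,0,0,0,0,0],[-0.012,0,0,0,0,0],[-0.012,0,0,0,0,0],[-0.012,0,0,0,0,0],[-0.006,0,0,0,0,0],[-0.0022,0,0,0,0,0]]'
python3 -m handwheel '[[0,0,0,0,0,0],[0,0,0,0,0,0],[0.012,0,0,0,0,0],[0.012,0,0,0,0,0],[0.012,0,0,0,0,0],[0.012,0,0,0,0,0],[0.012,0,0,0,0,0],[0.012,0,0,0,0,0]]'
python3 -m handwheel '[[0.0082,0,0,0,0,0],[0,0,0,0,0,0],[0,0,0,0,0,0],[0,0,0,0,0,0],[0,0,0,0,0,0],[0,0,0,0,0,0],[0,0,0,0,0,0],[0,0,0,0,0,0]]'
python3 lv.py
python3 -m handwheel '[[-0.012,0,0,0,0,0],[-0.012,0,0,0,0,0],[-0.012,0,0,0,0,0],[-0.012,0,0,0,0,0],[-0.012,0,0,0,0,0],[-0.012,0,0,0,0,0],[-0.006,0,0,0,0,0],[-0.0022,0,0,0,0,0]]'
python3 -m handwheel '[[0,0,0,0,0,0],[0,0,0,0,0,0],[0.012,0,0,0,0,0],[0.012,0,0,0,0,0],[0.012,0,0,0,0,0],[0.012,0,0,0,0,0],[0.012,0,0,0,0,0],[0.012,0,0,0,0,0]]'
python3 -m handwheel '[[0.0082,0,0,0,0,0],[0,0,0,0,0,0],[0,0,0,0,0,0],[0,0,0,0,0,0],[0,0,0,0,0,0],[0,0,0,0,0,0],[0,0,0,0,0,0],[0,0,0,0,0,0]]'
python3 lv.py
python3 - <<'E'
from h import *
c=snap('top','top2.png'); s=snap('side','s2.png')
cv2.imwrite('pics/s2c.png',np.vstack([cv2.resize(cv2.imread('pics/s2.png')[200:320,300:430],(650,300*2),interpolation=cv2.INTER_CUBIC)]))
E
```

```text
time: 51.5
ee_pos: [0.6133, -0.1826, 0.1481]
tcp_rot: [-179.9, -0.5, -94.2]
wrist_force: [-1.2, -24.5, 3.2]
opening: -0.0
time: 52.17
ee_pos: [0.6074, -0.2543, 0.1462]
tcp_rot: [180.0, 0.0, -94.2]
wrist_force: [0.5, 0.6, -0.8]
opening: -0.0
time: 52.83
ee_pos: [0.6072, -0.2612, 0.1467]
tcp_rot: [-180.0, -0.0, -94.2]
wrist_force: [-0.5, -0.3, 0.2]
opening: 0.0001
tcp y -0.3099245027736264 fy -0.32179087465024764
side -170:24 -166:12 -162:14 -158:22 -154:13 -150:10 -146:9 -142:5 -137:34 -133:115 -129:47 -125:20 -121:34 -117:30 -113:23 -109:19 -105:5 -93:5 -89:17 -85:63 -81:43 -77:15 -37:50 -33:51 -29:15 -25:20 -21:22 -17:25 -13:6
grip y [-0.005 -0.268  0.14 ] 165
top -170:14 -166:9 -162:13 -158:12 -154:10 -150:13 -146:13 -142:9 -137:10 -133:23 -129:31 -125:27 -121:29 -117:26 -113:27 -109:32 -105:9 -101:9 -97:9 -93:7 -89:10 -85:14 -81:29 -77:19 -37:10 -33:22 -29:21 -25:24 -21:22 -17:22 -13:15
grip y [-0.003 -0.262  0.157] 113
time: 53.6
ee_pos: [0.6132, -0.1828, 0.148]
tcp_rot: [-179.9, -0.4, -94.2]
wrist_force: [-1.0, -23.2, 3.0]
opening: -0.0
time: 54.27
ee_pos: [0.6074, -0.2544, 0.14
[... 1141 characters left out ...]
_force: [1.0, -0.1, -0.5]
opening: -0.0002
tcp y -0.3099310058454319 fy 0.0020393904707831706
side -170:24 -166:10 -162:10 -158:25 -154:14 -150:9 -146:21 -142:18 -137:9 -133:12 -129:19 -125:14 -121:10 -117:10 -109:56 -105:102 -101:36 -97:24 -93:29 -89:26 -85:20 -81:23 -65:5 -61:15 -57:53 -53:45 -49:18 -37:36 -33:51 -29:26 -25:22 -21:19 -17:21 -13:11
grip y [-0.005 -0.269  0.14 ] 163
top -170:15 -166:10 -162:13 -158:12 -154:10 -150:15 -146:11 -142:12 -137:14 -133:10 -129:14 -125:13 -121:9 -117:14 -113:7 -109:8 -105:22 -101:30 -97:29 -93:27 -89:32 -85:27 -81:29 -77:12 -73:6 -69:12 -65:7 -61:5 -57:21 -53:25 -49:19 -37:9 -33:22 -29:21 -25:24 -21:21 -17:22 -13:15
grip y [-0.003 -0.264  0.158] 116
```

View pics/s2c.png

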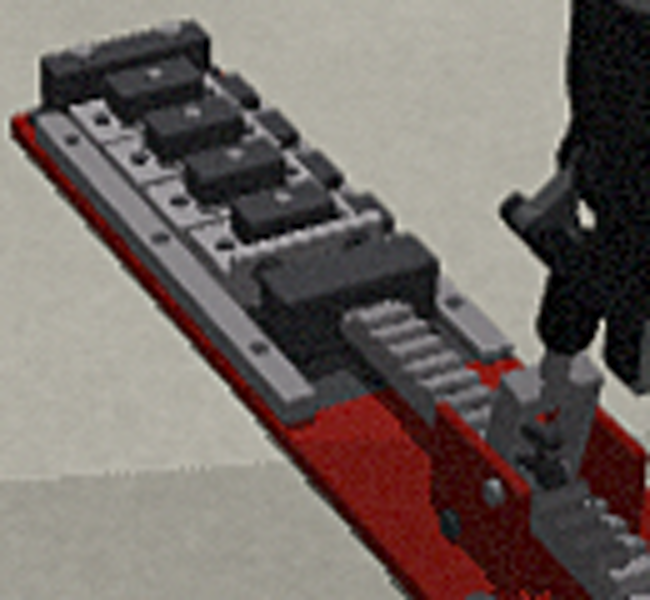

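```bash
python3 -m handwheel '[[-0.012,0,0,0,0,0],[-0.012,0,0,0,0,0],[-0.012,0,0,0,0,0],[-0.012,0,0,0,0,0],[-0.012,0,0,0,0,0],[-0.012,0,0,0,0,0],[-0.006,0,0,0,0,0],[-0.0022,0,0,0,0,0]]'
python3 -m handwheel '[[0,0,0,0,0,0],[0,0,0,0,0,0],[0.012,0,0,0,0,0],[0.012,0,0,0,0,0],[0.012,0,0,0,0,0],[0.012,0,0,0,0,0],[0.012,0,0,0,0,0],[0.012,0,0,0,0,0]]'
python3 -m handwheel '[[0.0082,0,0,0,0,0],[0,0,0,0,0,0],[0,0,0,0,0,0],[0,0,0,0,0,0],[0,0,0,0,0,0],[0,0,0,0,0,0],[0,0,0,0,0,0],[0,0,0,0,0,0]]'
python3 lv.py
python3 - <<'E'
from h import *
s=snap('side','s3.png')
cv2.imwrite('pics/s3c.png',cv2.resize(cv2.imread('pics/s3.png')[200:320,300:430],(650,600),interpolation=cv2.INTER_CUBIC))
E
```

```text
time: 57.9
ee_pos: [0.6132, -0.1829, 0.148]
tcp_rot: [-179.9, -0.4, -94.2]
wrist_force: [-1.0, -24.3, 3.3]
opening: -0.0002
time: 58.57
ee_pos: [0.6074, -0.2544, 0.1462]
tcp_rot: [180.0, 0.0, -94.2]
wrist_force: [-0.8, -0.0, -0.9]
opening: 0.0003
time: 59.23
ee_pos: [0.6071, -0.2612, 0.1467]
tcp_rot: [-180.0, -0.0, -94.2]
wrist_force: [0.9, -0.0, -0.2]
opening: -0.0002
tcp y -0.30993600532904 fy 0.02637368471151464
side -170:23 -166:12 -162:15 -158:22 -154:11 -150:12 -146:22 -142:17 -137:8 -133:10 -129:29 -125:11 -121:6 -117:24 -113:20 -105:8 -101:7 -97:11 -93:93 -89:75 -85:17 -81:32 -77:25 -73:23 -69:23 -65:8 -49:10 -45:29 -41:56 -37:24 -33:10 -29:14 -25:53 -21:22 -17:19 -13:23 -9:20 -5:12
grip y [-0.005 -0.268  0.14 ] 165
top -170:14 -166:10 -162:14 -158:12 -154:9 -150:17 -146:10 -142:12 -137:15 -133:9 -129:12 -125:14 -121:8 -117:13 -113:12 -109:12 -105:13 -101:8 -97:9 -93:13 -89:30 -85:28 -81:28 -77:29 -73:24 -69:30 -65:19 -61:6 -57:13 -53:8 -49:11 -45:11 -41:25 -37:31 -33:7 -25:24 -21:21 -17:22 -13:24 -9:22 -5:22
grip y [-0.003 -0.263  0.158] 116
```

View pics/s3c.png

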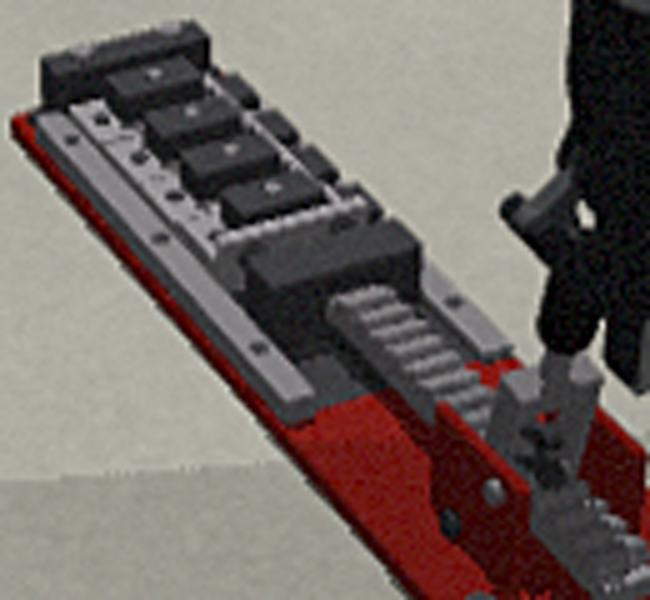

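```bash
python3 -m handwheel '[[-0.012,0,0,0,0,0],[-0.012,0,0,0,0,0],[-0.012,0,0,0,0,0],[-0.012,0,0,0,0,0],[-0.012,0,0,0,0,0],[-0.010,0,0,0,0,0],[-0.006,0,0,0,0,0],[-0.0042,0,0,0,0,0]]'
python3 -m handwheel '[[0,0,0,0,0,0],[0,0,0,0,0,0],[0,0,0,0,0,0],[0.012,0,0,0,0,0],[0.012,0,0,0,0,0],[0.012,0,0,0,0,0],[0.012,0,0,0,0,0],[0.012,0,0,0,0,0]]'
python3 -m handwheel '[[0.012,0,0,0,0,0],[0.0082,0,0,0,0,0],[0,0,0,0,0,0],[0,0,0,0,0,0],[0,0,0,0,0,0],[0,0,0,0,0,0],[0,0,0,0,0,0],[0,0,0,0,0,0]]'
python3 lv.py
python3 - <<'E'
from h import *
s=snap('side','s4.png')
cv2.imwrite('pics/s4c.png',cv2.resize(cv2.imread('pics/s4.png')[200:320,300:430],(650,600),interpolation=cv2.INTER_CUBIC))
E
```

```text
time: 60.05
ee_pos: [0.6133, -0.1829, 0.1481]
tcp_rot: [-179.9, -0.4, -94.2]
wrist_force: [-2.7, -27.0, 4.7]
opening: -0.0001
time: 60.72
ee_pos: [0.6082, -0.2423, 0.146]
tcp_rot: [179.9, 0.0, -94.2]
wrist_force: [0.5, -0.2, 0.6]
opening: 0.0004
time: 61.38
ee_pos: [0.6072, -0.2611, 0.1467]
tcp_rot: [-180.0, 0.0, -94.2]
wrist_force: [-0.0, 0.8, -0.3]
opening: -0.0
tcp y -0.3097711646192334 fy 0.7534313505951642
side -170:24 -166:9 -162:13 -158:23 -154:11 -150:14 -146:16 -142:22 -137:11 -133:10 -129:24 -125:9 -121:11 -117:19 -113:19 -105:18 -101:23 -97:9 -93:6 -89:9 -85:6 -81:59 -77:89 -73:34 -69:23 -65:26 -61:26 -57:25 -53:12 -37:35 -33:36 -29:12 -25:5 -21:41 -17:32 -13:24 -9:17 -5:22 -1:19
grip y [-0.005 -0.268  0.14 ] 165
top -170:16 -166:8 -162:13 -158:12 -154:11 -150:13 -146:11 -142:11 -137:15 -133:10 -129:12 -125:13 -121:9 -117:14 -113:12 -109:12 -105:14 -101:10 -97:14 -93:13 -89:11 -85:11 -81:10 -77:30 -73:25 -69:30 -65:28 -61:28 -57:30 -53:26 -49:9 -45:13 -41:6 -37:25 -33:27 -29:11 -21:15 -17:25 -13:23 -9:21 -5:22 -1:23
grip y [-0.003 -0.264  0.157] 118
```

View pics/s4c.png

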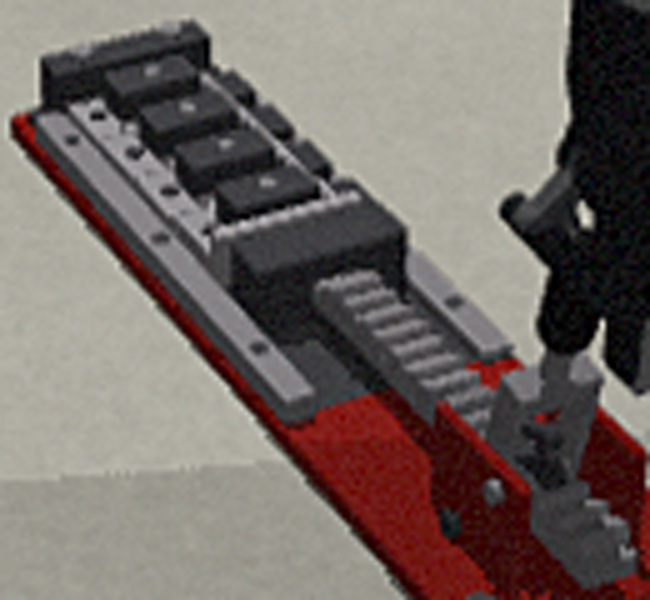

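```bash
python3 -m handwheel '[[0,0,-0.03,0,0,0],[0,0,-0.03,0,0,0],[0,0,-0.03,0,0,0],[-0.02,0,0,0,0,0],[-0.02,0,0,0,0,0],[-0.02,0,0,0,0,0],[-0.02,0,0,0,0,0],[-0.02,0,0,0,0,0]]'
python3 -m handwheel '[[-0.025,0,0,0,0,0],[-0.025,0,0,0,0,0],[-0.025,0,0,0,0,0],[-0.025,0,0,0,0,0],[-0.025,0,0,0,0,0],[-0.025,0,0,0,0,0],[-0.025,0,0,0,0,0],[-0.025,0,0,0,0,0]]'
python3 -m handwheel '[[-0.02,0,0,0,0,0],[-0.02,0,0,0,0,0],[-0.02,0,0,0,0,0],[0,0,0,0,0,0],[0,0,0,0,0,0],[0,0,0,0,0,0],[0,0,0,0,0,0],[0,0,0,0,0,0]]'
python3 chk.py w20.png; python3 lv.py | grep grip
```

```text
time: 62.2
ee_pos: [0.6144, -0.1609, 0.2366]
tcp_rot: [-180.0, 0.0, -94.2]
wrist_force: [-0.8, 0.5, 0.4]
opening: -0.0
time: 62.87
ee_pos: [0.6289, 0.039, 0.2367]
tcp_rot: [-180.0, 0.0, -94.2]
wrist_force: [0.4, -0.2, -0.2]
opening: 0.0002
time: 63.53
ee_pos: [0.6334, 0.0965, 0.2367]
tcp_rot: [-180.0, -0.0, -94.3]
wrist_force: [0.3, 0.5, 0.4]
opening: -0.0001
[  8.7  17.8  23.7  95.9  -0.  -77.1] [0.63340829 0.09650646 0.23669182] -94.26089463122474
bench
holder bosses
6593 px [315.  78.] [-0.     -0.0793] [0.0798 0.1036] 89.9 med z 0.0487 mean [ 0.0001 -0.0704  0.0468]
1476 px [312. 157.] [ 0.0022 -0.0079] [0.0229 0.0462] 0.0 med z 0.0457 mean [ 0.0024 -0.008   0.0457]
1423 px [315. 201.] [-0.0004  0.0318] [0.0241 0.0459] 0.0 med z 0.0456 mean [-0.0002  0.0312  0.0453]
1289 px [315. 243.] [-0.0006  0.0715] [0.0234 0.0461] -0.7 med z 0.0454 mean [-0.0005  0.0705  0.0452]
1205 px [316. 283.] [-0.0006  0.1116] [0.024  0.0454] 0.1 med z 0.0454 mean [-0.0009  0.1101  0.0448]
holder blocks
9523 px [306. 209.] [0.0073 0.0506] [0.0953 0.1564] -88.4 med z 0.0277 mean [0.0082 0.0433 0.0278]
grip y [-0.004 -0.271  0.15 ] 296
grip y [-0.003 -0.262  0.158] 113
```

View pics/w20.png

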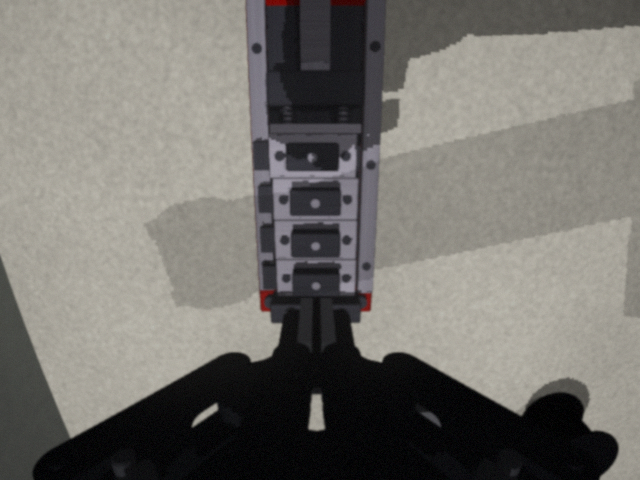

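```bash
python3 -c "
from workcell import order; print(order.job_done())"
```

```text
the job is handed in; nothing more can be done
None
```

I put the spacer in the grey tray, laid all four bench dies in the channel with their tabs over the low rail, and clamped the row with seven full lever strokes. I then handed the job in at about 64 s on the robot clock; it gives no verdict.

- **Row:** The dies lie at holder y 111.6, 71.5, 31.8 and -7.9 mm. That is 40 mm apart and within 0.5 mm of fully packed against the stop. Each is within about 2 mm of the channel's middle, yawed 0.7° or less, and its boss top is at the height expected for a die lying flat.
- **Pressure plate:** The last stroke closed the gap between plate and jaw by about 9 mm, estimated from the camera depth images to within a few millimetres. That is inside the 4 to 19.5 mm band and clear of bottoming.
- **Stop load:** I could not read the force on the end stop directly. I infer it from the tight row and the compressed plate.
- **Lever:** Its grip is back at its rest position. The first stroke was edged forward until the force rose at the lever's stop. The later strokes reached the same arm position at 22 to 27 N against that stop, except the second, which was 18 to 26 N.
- **Spacer and bystanders:** The spacer looked flat in the tray just after I set it down, and I did not look at it again closely. I never went near the roll, bottle or brush, and the gripper is raised clear of everything.

No check failed or disagreed.

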